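Pour a batch of knobs past a sorting card

TASK

Snap the tipped pan back to its loading position and put all the aluminium knobs on the table into it. Then, holding the white sorting card by its wooden grip across the front of the pan so that only a narrow gap is left above the grey parts box, snap the pan forward and keep the card there, pan still tipped, until every knob has slid out through the gap into the box (any that go astray are put back into the pan and poured again). Finally stand the card upright in its holder again and leave the pan snapped back, without disturbing the small jar or the mug.

Things in the scene. Friction and masses are not known exactly. Their poses are not given: they have to be found in the camera images.
- pan_body (a joint): tilt of the snap-over pan in rad: -0.30 = tilted back on its rear stop (loading position), +0.38 = tipped forward, mouth down, on its front stop (pouring position). A spring drives it away from the snap point at 0.04 to one stop or the other in about half a second; turning it takes 0.6 N m at most
- pan_mid (a point): point on the pan's hinge axis, half-way across, in the upper face of its floor, 110 mm above the table; its axes turn with the pan: x towards its closed rear, y to its left seen from the robot (along the hinge), z up out of the floor. The pan hangs between two posts that rise to 122 mm, 108 to 116 mm either side
- pan_mouth (a point): middle of the open front edge (mouth) of the pan, 90 mm in front of the hinge, axes as pan_mid. The pan is a bare, very slippery steel tray (friction about 0.06): floor from 90 mm before to 75 mm behind the hinge, 190 mm wide inside, walls 5 mm thick and 40 mm high at both sides and the rear, none at the mouth, which faces the robot
- pan_pad (a point): top of the black push pad on a flange behind the rear wall of the pan (flange 70 mm wide, 36 mm deep, 100 mm behind the hinge and 42 mm above the pan floor): pressing it down swings the pan back. Turns with the pan
- stand_mid (a point): the same hinge point, but on the fixed stand: x level to the rear, y along the hinge to the left, z up. The stand differs in place and yaw from start to start
- kit_box_floor (a point): centre of the inner floor (4 mm above the table) of the open grey parts box that stands fixed on the table under the left or the right half of the pan's mouth; outside 122 (x) x 126 (y) x 55 mm high, walls 4 mm; its centre is about 126 mm in front of the hinge and 64 mm to one side of the pan's middle
- card_grip (a point): centre of the wooden grip block (22 thick in x, 50 long in y, 30 mm high) of the sorting card. The card below it is a white slippery upright plate, 5 mm thick (x), 140 mm long (y); its straight lower edge is 75 mm below this point, and the block's underside 15 mm below it. 0.12 kg. Its edge may press on the pan. Knobs slide along it only if it stands aslant (15 to 25 degrees), gap end forward
- holder_slot (a point): centre of the slot floor (8 mm above the table) of the wooden card holder: a straight slot 10 mm wide along its y, open at both ends, 28 mm deep, with flared lips above up to 50 mm over the table; base 90 x 150 mm. The card stands in it with its grip block up
- tape: roll of black tape, 73 mm wide, 19 mm high, lying on the table under the other half of the mouth; may be touched or moved
- grease_mid (a point): centre of a small white jar with black lid, 38 mm wide, 31 mm high, standing among the knobs; not a part of the batch
- cup: blue and white mug, 78 mm wide, 92 mm high, behind the pan; origin under its base
- knob1_mid (a point): centre of an aluminium control knob, a smooth slippery upright cylinder 36 mm wide and 30 mm high with a black pointer line on top, 25 to 50 g; a low wooden strip keeps them from the table edge; may be absent (3 to 5 of the five are there)
- knob2_mid (a point): centre of an aluminium control knob, a smooth slippery upright cylinder 36 mm wide and 30 mm high with a black pointer line on top, 25 to 50 g; a low wooden strip keeps them from the table edge; may be absent (3 to 5 of the five are there)
- knob3_mid (a point): centre of an aluminium control knob, a smooth slippery upright cylinder 36 mm wide and 30 mm high with a black pointer line on top, 25 to 50 g; a low wooden strip keeps them from the table edge; may be absent (3 to 5 of the five are there)
- knob4_mid (a point): centre of an aluminium control knob, a smooth slippery upright cylinder 36 mm wide and 30 mm high with a black pointer line on top, 25 to 50 g; a low wooden strip keeps them from the table edge; may be absent (3 to 5 of the five are there)
- knob5_mid (a point): centre of an aluminium control knob, a smooth slippery upright cylinder 36 mm wide and 30 mm high with a black pointer line on top, 25 to 50 g; a low wooden strip keeps them from the table edge; may be absent (3 to 5 of the five are there)
Things that resemble listed ones, but are neither listed nor needed, are in the scene too. What is shaped like the part that bears knob2_mid but blue or orange is not meant.

How it is judged (in metres and radians):
On the way, in this order (a step that is already met when the one before it is completed fails the run):
1. the pan is snapped back to its loading position (value of joint pan_body below -0.25 rad), for 0.2 s.
2. all knobs are in the pan, which is in its loading position (x of knob1_mid in the frame of pan_mid between -0.09 and 0.08 m and y of knob1_mid in the frame of pan_mid between -0.097 and 0.097 m and z of knob1_mid in the frame of pan_mid between 0 and 0.035 m and x of knob2_mid in the frame of pan_mid between -0.09 and 0.08 m and y of knob2_mid in the frame of pan_mid between -0.097 and 0.097 m and z of knob2_mid in the frame of pan_mid between 0 and 0.035 m and x of knob3_mid in the frame of pan_mid between -0.09 and 0.08 m and y of knob3_mid in the frame of pan_mid between -0.097 and 0.097 m and z of knob3_mid in the frame of pan_mid between 0 and 0.035 m and x of knob4_mid in the frame of pan_mid between -0.09 and 0.08 m and y of knob4_mid in the frame of pan_mid between -0.097 and 0.097 m and z of knob4_mid in the frame of pan_mid between 0 and 0.035 m and x of knob5_mid in the frame of pan_mid between -0.09 and 0.08 m and y of knob5_mid in the frame of pan_mid between -0.097 and 0.097 m and z of knob5_mid in the frame of pan_mid between 0 and 0.035 m and value of joint pan_body below -0.25 rad), for 0.3 s.
3. the pan is tipped forward past its snap point while the held card stands in its mouth (value of joint pan_body above 0.15 rad and x of card_grip in the frame of stand_mid between -0.13 and 0 m and y of card_grip in the frame of stand_mid between -0.07 and 0.07 m and z of card_grip in the frame of stand_mid below 0.11 m and contact force between the fingers and card above 0.5 N), for 0.04 s.
4. every knob is in the box while the card is still held in the mouth of the tipped pan (x of knob1_mid in the frame of kit_box_floor between -0.06 and 0.06 m and y of knob1_mid in the frame of kit_box_floor between -0.063 and 0.063 m and z of knob1_mid in the frame of kit_box_floor between 0 and 0.055 m and x of knob2_mid in the frame of kit_box_floor between -0.06 and 0.06 m and y of knob2_mid in the frame of kit_box_floor between -0.063 and 0.063 m and z of knob2_mid in the frame of kit_box_floor between 0 and 0.055 m and x of knob3_mid in the frame of kit_box_floor between -0.06 and 0.06 m and y of knob3_mid in the frame of kit_box_floor between -0.063 and 0.063 m and z of knob3_mid in the frame of kit_box_floor between 0 and 0.055 m and x of knob4_mid in the frame of kit_box_floor between -0.06 and 0.06 m and y of knob4_mid in the frame of kit_box_floor between -0.063 and 0.063 m and z of knob4_mid in the frame of kit_box_floor between 0 and 0.055 m and x of knob5_mid in the frame of kit_box_floor between -0.06 and 0.06 m and y of knob5_mid in the frame of kit_box_floor between -0.063 and 0.063 m and z of knob5_mid in the frame of kit_box_floor between 0 and 0.055 m and value of joint pan_body above 0.34 rad and x of card_grip in the frame of stand_mid between -0.13 and 0 m and y of card_grip in the frame of stand_mid between -0.07 and 0.07 m and z of card_grip in the frame of stand_mid below 0.11 m and contact force between the fingers and card above 0.5 N), for 0.2 s.
At the end, for the whole second after the job is handed in: every knob lies at rest inside the grey box, the card stands upright in its holder (within 30 mm of the slot's centre, tilt under 0.2 rad, lower edge on or within 8 mm of the slot floor, its length along the slot), and the pan is on its rear stop (joint below -0.25) (x of knob1_mid in the frame of kit_box_floor between -0.06 and 0.06 m and y of knob1_mid in the frame of kit_box_floor between -0.063 and 0.063 m and z of knob1_mid in the frame of kit_box_floor between 0 and 0.055 m and x of knob2_mid in the frame of kit_box_floor between -0.06 and 0.06 m and y of knob2_mid in the frame of kit_box_floor between -0.063 and 0.063 m and z of knob2_mid in the frame of kit_box_floor between 0 and 0.055 m and x of knob3_mid in the frame of kit_box_floor between -0.06 and 0.06 m and y of knob3_mid in the frame of kit_box_floor between -0.063 and 0.063 m and z of knob3_mid in the frame of kit_box_floor between 0 and 0.055 m and x of knob4_mid in the frame of kit_box_floor between -0.06 and 0.06 m and y of knob4_mid in the frame of kit_box_floor between -0.063 and 0.063 m and z of knob4_mid in the frame of kit_box_floor between 0 and 0.055 m and x of knob5_mid in the frame of kit_box_floor between -0.06 and 0.06 m and y of knob5_mid in the frame of kit_box_floor between -0.063 and 0.063 m and z of knob5_mid in the frame of kit_box_floor between 0 and 0.055 m and horizontal distance between card_grip and holder_slot below 0.03 m and angle between card_grip's own z axis and vertical below 0.2 rad and z of card_grip in the frame of holder_slot below 0.083 m and angle between the y axis of card_grip and the y axis of holder_slot, either way round below 0.2 rad and value of joint pan_body below -0.25 rad and linear speed of each of knob1, knob2, knob3, knob4, knob5, card below 0.03 m/s); the robot touches nothing.
It fails at once if the small jar or the mug is moved more than 5 cm or tipped over (distance of any of grease_mid, cup from where it was at the start of the episode above 0.05 m or angle between any of grease_mid, cup's own z axis and vertical above 0.6 rad).
Of knob1, knob2, knob3, knob4, knob5 only 3 to 5 are there at a start; the rules pass over those that are not, and their reading is None.
At some moment in a run one of knob1, knob2, knob3, knob4, knob5 may be knocked a few centimetres aside while the robot is not near it.
It also fails if it takes over 210 s, if anything falls off the work surface, if the arm or the gripper's body presses on something with over 40 N, if the wrist force passes 120 N, or if a joint passes its speed limit or range.

ROBOT

A 6-joint arm with a two-finger parallel gripper is mounted at the origin on a cart in front of the work surface, level with it; the furniture and walls round the work are solid. World frame = base frame: x ahead of the robot, y to its left, z up, the work surface at z = 0. Lengths are in mm, angles in rad, forces in N, time in s.
With the tool pointing down it reaches from about 300 to 775 mm from the base axis. Payload 14.6 kg.
Tool frame: the origin (TCP) lies at the very end of the fingers, on their centre line; the grasp point (between the pads) lies 19 mm behind it; z points along the fingers, y is the line along which they close (so a half turn about z gives the same grasp; the last joint's range is limited). The gripper opens to 94 mm and grips with 3 to 60 N. Pads are 16 mm wide; open, the fingers measure 119 mm over their backs; the gripper's body (75 mm by 177 mm) begins 78 mm behind the grasp point.
Start: joints at [1.115, 0.3, 1.521, -0, 1.321, -0.067], TCP at [208.49, 508.941, 205.446] pointing down, gripper open.
Joint ranges: [-3.03, 3.03], [-0.79, 2.21], [0.23, 2.52], [-1.04, 4.18], [0, 3.07], [-2.55, 2.55]. Speed limits (rad/s): [2.22, 2.22, 2.57, 3.14, 3.14, 3.14].

INTERFACE

Orientations are given as [roll, pitch, yaw] about the fixed x, y, z axes, in that order (R = Rz(yaw) Ry(pitch) Rx(roll)).
In Python, from cell import manip gives the robot as it stands. The module is installed in compiled form; this text tells all that it offers.
- The arm moves only by the shell command python3 -m inch 'ROWS' [FORCE]. ROWS is JSON, a list of rows, each an object of numbers: "gripper": the opening, from 0 (shut) to 1 (fully open); "dx", "dy", "dz": the shift along the world's x, y, z in m; "wx", "wy", "wz": the turn, a rotation vector about the world's x, y, z in degrees. A call has exactly 5 rows; each row is the pose to reach, as a shift and turn from the pose commanded when the call began; what a row does not reach only later rows make up. A row lasts 1/12 s, in which the tool goes at most 41.7 mm and 7.16 degrees, less where a joint would pass 70% of its speed; a pose out of reach is approached as far as the arm can. A call with a gripper value outside its range is refused whole. The fingers move at their own pace and stop on an object; FORCE is the grip in N (left out, the last holds). Time passes only in rows, so rows that repeat a pose let the fingers close, or fill a call up. It gives the time, the measured TCP pose, the force, the opening and the grip force at its end, in the units of the state.
- manip.read_state(): the state, without advancing time (a new reading comes with each control period).
- manip.camera(name): name is "scene" or "top" or "wrist"; returns the picture (420x560x3 uint8, blue, green, red); there is no depth.
- manip.camera_info(name): a dict with "camera_matrix" (3x3 intrinsics, pixels), "R" (3x3) and "t" (3): a world point X has camera coordinates R X + t; the wrist camera has in their place "tool_from_camera" (4x4, takes a point from camera to tool coordinates, whose origin is the TCP and whose axes are the flange's). Camera axes: x right, y down, z forward; pixel columns grow to the right and rows downward; lengths in mm; the calibration is good to about 2 mm. The wrist camera is an equidistant fisheye: a pixel r from the principal point sees the ray r / f radians off the axis. A picture is of the moment at which its call begins: read the wrist's pose just before it. camera_info takes no time and is no camera call.
- manip.sign_off(): hands the job in; it is judged then, once.
The state is a dict: "clock": time; "joints": joint angles; "qd": joint speeds; "effort": joint torques, N m; "eef_pos": TCP position; "eef_rot": TCP orientation; "wrist_force": force on the tool from outside, world axes, zero at the start; "moment": the same for the moment, N m; "finger_gap": finger opening in mm; "finger_force": force on a finger pad.
Only numpy, scipy, OpenCV 4.12 (cv2) and the standard library are available. Lean on these libraries where they do the work, as an engineer would, in place of code of your own. Each camera call takes 0.05 s, during which the arm holds its last target. There are 200 camera calls.

## Working session

There is one attempt and no reset: what is moved stays moved. The work goes in short steps, Python scripts to look and compute and a shell command to move; the robot and the scene stay as the last step left them, time stands still between calls to the robot, and variables do not carry over. Pictures are saved under pics/ and viewed, at most 18 in all, crops included, and the job is handed in when it is done.

```bash
mkdir -p pics
cat > h.py <<'E'
import numpy as np, cv2
from cell import manip
from scipy.spatial.transform import Rotation as Ro
def ray(name,uv,z):
    i=manip.camera_info(name);K=np.array(i['camera_matrix']);R=np.array(i['R']);t=np.array(i['t']).ravel()
    c=-R.T@t; d=R.T@np.linalg.solve(K,[uv[0],uv[1],1.]); return c+d*(z-c[2])/d[2]
def proj(name,X):
    i=manip.camera_info(name);K=np.array(i['camera_matrix']);p=K@(np.array(i['R'])@np.array(X,float)+np.array(i['t']).ravel());return p[:2]/p[2]
def snap(name,fn):
    im=manip.camera(name);cv2.imwrite('pics/'+fn+'.png',im);return im
def st():
    s=manip.read_state();print({k:np.round(s[k],3).tolist() for k in ['clock','joints','eef_pos','eef_rot','wrist_force','finger_gap','finger_force']});return s
E
python3 - <<'E'
from h import *
st()
for n in ['scene','top']:
    snap(n,n+'0'); i=manip.camera_info(n);R=np.array(i['R']);print(n,np.round(-R.T@np.array(i['t']).ravel()),np.round(R,2).tolist(),np.array(i['camera_matrix']).tolist())
print(manip.camera_info('wrist'))
E
ls
```

```text
{'clock': 0.0, 'joints': [1.115, 0.3, 1.522, 0.0, 1.321, -0.067], 'eef_pos': [208.367, 508.718, 204.892], 'eef_rot': [-3.14, -0.0, 2.753], 'wrist_force': [-0.308, 0.493, -0.539], 'finger_gap': 93.508, 'finger_force': 0.0}
scene [-307. -958.  696.] [[0.67, -0.74, 0.02], [-0.29, -0.28, -0.91], [0.68, 0.61, -0.4]] [[452.38922157234606, 0.0, 283.7600180918178], [0.0, 452.38922157234606, 212.5039489752768], [0.0, 0.0, 1.0]]
top [ 377. -129. 1501.] [[-0.01, -1.0, 0.01], [-0.99, 0.0, -0.17], [0.17, -0.01, -0.99]] [[425.97636004516625, 0.0, 279.1596050752364], [0.0, 425.97636004516625, 207.85126906786888], [0.0, 0.0, 1.0]]
{'camera_matrix': array([[325.1922621 ,   0.        , 275.23056007],
       [  0.        , 325.1922621 , 208.41973389],
       [  0.        ,   0.        ,   1.        ]]), 'tool_from_camera': array([[-6.16545238e-05, -9.74091319e-01, -2.26155034e-01,
         6.56702586e+01],
       [ 9.99999995e-01, -4.21007666e-05, -9.12848671e-05,
         2.30469907e-01],
       [ 7.93984962e-05, -2.26155038e-01,  9.74091316e-01,
        -1.80448495e+02],
       [ 0.00000000e+00,  0.00000000e+00,  0.00000000e+00,
         1.00000000e+00]])}
h.py
pics
```

View pics/scene0.png

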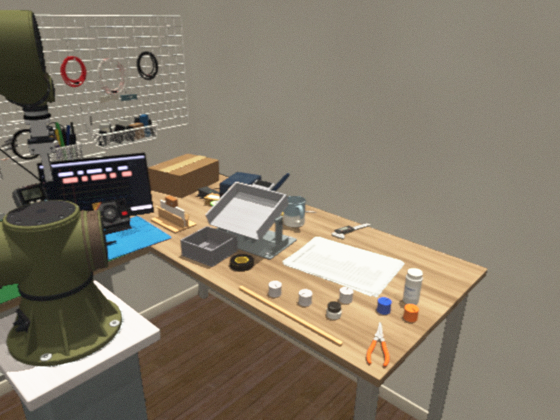

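View pics/top0.png

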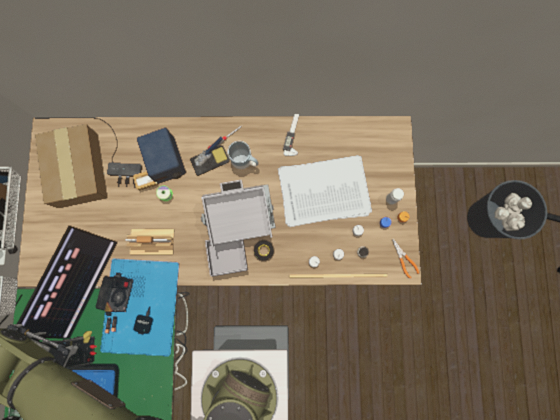

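The scene shows the tipped pan at about (245,210) with the grey box on its left, the card in its holder at (172,210) and three knobs at (275,288), (305,297), (346,295) with the jar at (334,310). In the top view the knobs are at (314,262), (338,255), (358,231), the jar at (363,252), the box at (227,257), the pan at (238,215), the card at (149,240) and the mug at (240,155).

Run:
```python
from h import *
im=cv2.imread('pics/top0.png')
cv2.imwrite('pics/c1.png',cv2.resize(im[130:290,110:310],None,fx=4,fy=3.7,interpolation=cv2.INTER_CUBIC)[:592])
s=cv2.imread('pics/scene0.png')
cv2.imwrite('pics/c2.png',cv2.resize(s[165:325,150:360],None,fx=3.8,fy=3.7,interpolation=cv2.INTER_CUBIC)[:592])
hs=cv2.cvtColor(im,cv2.COLOR_BGR2HSV)
# bright low-sat blobs in knob area
m=((hs[...,2]>120)&(hs[...,1]<60)).astype(np.uint8); m[:, :275]=0; m[:225]=0;m[280:]=0;m[:,375:]=0
n,l,stt,c=cv2.connectedComponentsWithStats(m)
for k in range(1,n):
    if stt[k,4]>15: print('blob',stt[k].tolist(),c[k].round(1),ray('top',c[k],28).round(0))
for nm,uv,z in [('jar',(363,252.5),28)]: print(nm,ray('top',uv,z).round())
```

```text
blob [287, 225, 13, 2, 20] [292.3 225.4] [ 569. -183.   28.]
blob [352, 225, 12, 11, 100] [358.  229.8] [ 552. -412.   28.]
blob [357, 246, 8, 10, 25] [359.4 249.8] [ 483. -415.   28.]
blob [333, 249, 11, 11, 100] [338.2 253.8] [ 469. -341.   28.]
blob [309, 256, 11, 11, 101] [313.9 261.2] [ 445. -256.   28.]
jar [ 473. -427.   28.]
```

View pics/c1.png

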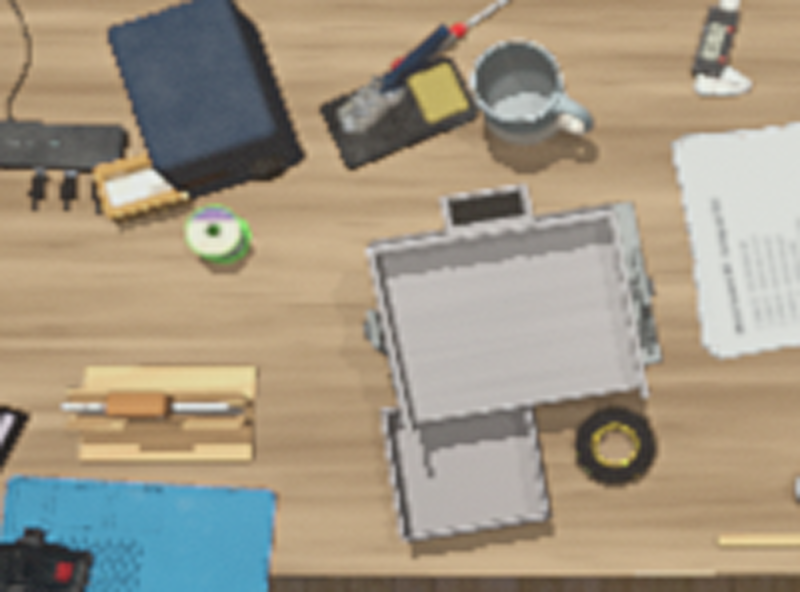

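View pics/c2.png

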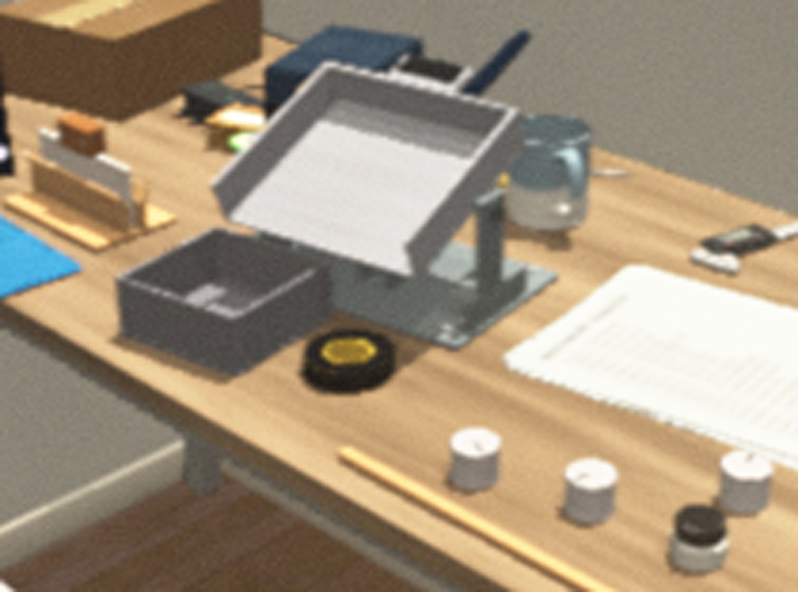

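The crops show the mouth's front corners at c1 (413,423) and (645,393), rear wall corners (368,247) and (630,205), and the pad (486,205). The box rim corners are at (383,410), (405,540), (550,518), so the box is on the left. The card grip is at (137,404), and c2 shows the card upright in its holder.

```bash
cat >> h.py <<'E'
def c1(u,v): return (110+u/4., 130+v/3.7)
E
python3 - <<'E'
from h import *
P={n:ray('top',c1(*uv),z) for n,uv,z in [('mouthL',(413,423),113.7),('mouthR',(645,393),113.7),('rearL',(368,247),176.8),('rearR',(630,205),176.8),('pad',(486,207),186),
 ('bRL',(383,410),55),('bFL',(405,540),55),('bFR',(550,518),55),('grip',(137,404),98),('cardL',(62,407),83),('holdRL',(85,368),20),('holdRR',(257,368),20),('holdFL',(80,460),8),('holdFR',(252,460),8),('tape',(615,445),19),('mug',(517,85),92)]}
for k,v in P.items(): print(k,v.round().tolist())
y=P['rearL']-P['rearR'];y2=P['mouthL']-P['mouthR'];print(np.linalg.norm(y),np.linalg.norm(y2))
d=y+y2;d/=np.linalg.norm(d);yaw=np.arctan2(-d[0],d[1]);print('yaw',np.degrees(yaw))
X=np.array([np.cos(yaw),np.sin(yaw)])
m=(P['mouthL']+P['mouthR'])[:2]/2+98.4*X; r=(P['rearL']+P['rearR'])[:2]/2-59.5*X
p=P['pad'][:2]-77*X
print('mid from mouth',m,'rear',r,'pad',p)
bc=(P['bRL']+P['bFR'])[:2]/2;print('box',bc, 'in stand',X@(bc-(m+r)/2), np.array([-X[1],X[0]])@(bc-(m+r)/2))
E
```

```text
mouthL [497.0, 78.0, 114.0]
mouthR [522.0, -111.0, 114.0]
rearL [642.0, 107.0, 177.0]
rearR [678.0, -100.0, 177.0]
pad [675.0, 13.0, 186.0]
bRL [514.0, 112.0, 55.0]
bFL [396.0, 91.0, 55.0]
bFR [415.0, -30.0, 55.0]
grip [516.0, 308.0, 98.0]
cardL [515.0, 374.0, 83.0]
holdRL [558.0, 379.0, 20.0]
holdRR [557.0, 229.0, 20.0]
holdFL [472.0, 383.0, 8.0]
holdFR [472.0, 233.0, 8.0]
tape [483.0, -84.0, 19.0]
mug [812.0, -2.0, 92.0]
210.48823966684984 190.54232904637632
yaw 8.830576191121121
mid from mouth [606.80699867  -1.61076878] rear [601.32957142  -5.76622049] pad [598.6413665    1.38156084]
box [464.46643048  40.88175731] in stand -131.10497635382947 65.47266857980333
```

```bash
python3 -m inch '[{"gripper":0,"dz":0.03,"wz":-6},{"gripper":0,"dx":0.03,"dy":-0.03,"dz":0.06,"wz":-12},{"gripper":0,"dx":0.055,"dy":-0.057,"dz":0.08,"wz":-18},{"gripper":0,"dx":0.08,"dy":-0.083,"dz":0.08,"wz":-24},{"gripper":0,"dx":0.105,"dy":-0.11,"dz":0.08,"wz":-30}]' 20
python3 -m inch '[{"gripper":0,"dx":0.025,"dy":-0.026,"wz":-6},{"gripper":0,"dx":0.05,"dy":-0.052,"wz":-12},{"gripper":0,"dx":0.075,"dy":-0.078,"wz":-18},{"gripper":0,"dx":0.1,"dy":-0.103,"wz":-24},{"gripper":0,"dx":0.125,"dy":-0.13,"wz":-28.7}]'
python3 -m inch '[{"gripper":0,"dx":0.025,"dy":-0.026},{"gripper":0,"dx":0.05,"dy":-0.052},{"gripper":0,"dx":0.075,"dy":-0.078},{"gripper":0,"dx":0.1,"dy":-0.103},{"gripper":0,"dx":0.125,"dy":-0.13}]'
python3 -m inch '[{"gripper":0,"dx":0.025,"dy":-0.026},{"gripper":0,"dx":0.05,"dy":-0.052},{"gripper":0,"dx":0.075,"dy":-0.078},{"gripper":0,"dx":0.1,"dy":-0.103},{"gripper":0,"dx":0.125,"dy":-0.127}]'
```

```text
validation failed for argument at $[0]...
validation failed for argument at $[0]...
validation failed for argument at $[0]...
validation failed for argument at $[0]...
```

```bash
python3 -m inch '[{"gripper":0,"dx":0,"dy":0,"dz":0.03,"wx":0,"wy":0,"wz":-6},{"gripper":0,"dx":0.03,"dy":-0.03,"dz":0.06,"wx":0,"wy":0,"wz":-12},{"gripper":0,"dx":0.055,"dy":-0.057,"dz":0.08,"wx":0,"wy":0,"wz":-18},{"gripper":0,"dx":0.08,"dy":-0.083,"dz":0.08,"wx":0,"wy":0,"wz":-24},{"gripper":0,"dx":0.105,"dy":-0.11,"dz":0.08,"wx":0,"wy":0,"wz":-30}]' 20
```

```text
clock: 0.52
eef_pos: [314.5, 397.9, 287.0]
eef_rot: [3.139, -0.0, 2.225]
wrist_force: [0.5, 1.6, -0.7]
finger_gap: 64.2
finger_force: 0.0
```

```bash
python3 -m inch '[{"gripper":0,"dx":0.025,"dy":-0.026,"dz":0,"wx":0,"wy":0,"wz":-6},{"gripper":0,"dx":0.05,"dy":-0.052,"dz":0,"wx":0,"wy":0,"wz":-12},{"gripper":0,"dx":0.075,"dy":-0.078,"dz":0,"wx":0,"wy":0,"wz":-18},{"gripper":0,"dx":0.1,"dy":-0.103,"dz":0,"wx":0,"wy":0,"wz":-24},{"gripper":0,"dx":0.125,"dy":-0.13,"dz":0,"wx":0,"wy":0,"wz":-28.5}]'
python3 -m inch '[{"gripper":0,"dx":0.025,"dy":-0.026,"dz":0,"wx":0,"wy":0,"wz":0},{"gripper":0,"dx":0.05,"dy":-0.052,"dz":0,"wx":0,"wy":0,"wz":0},{"gripper":0,"dx":0.075,"dy":-0.078,"dz":0,"wx":0,"wy":0,"wz":0},{"gripper":0,"dx":0.1,"dy":-0.103,"dz":0,"wx":0,"wy":0,"wz":0},{"gripper":0,"dx":0.125,"dy":-0.13,"dz":0,"wx":0,"wy":0,"wz":0}]'
python3 -m inch '[{"gripper":0,"dx":0.025,"dy":-0.026,"dz":0,"wx":0,"wy":0,"wz":0},{"gripper":0,"dx":0.05,"dy":-0.052,"dz":0,"wx":0,"wy":0,"wz":0},{"gripper":0,"dx":0.075,"dy":-0.078,"dz":-0.02,"wx":0,"wy":0,"wz":0},{"gripper":0,"dx":0.1,"dy":-0.103,"dz":-0.04,"wx":0,"wy":0,"wz":0},{"gripper":0,"dx":0.123,"dy":-0.126,"dz":-0.06,"wx":0,"wy":0,"wz":0}]'
python3 -c "
from h import *
st(); snap('wrist','w1')"
```

```text
clock: 0.93
eef_pos: [439.4, 267.5, 285.3]
eef_rot: [-3.141, 0.0, 1.726]
wrist_force: [-0.2, 0.7, 0.3]
finger_gap: 30.6
finger_force: 0.0
clock: 1.35
eef_pos: [564.4, 137.5, 285.1]
eef_rot: [-3.141, -0.0, 1.732]
wrist_force: [0.7, -0.1, 0.5]
finger_gap: 0.8
finger_force: 0.0
clock: 1.77
eef_pos: [687.5, 11.2, 224.1]
eef_rot: [-3.141, -0.0, 1.731]
wrist_force: [0.2, -0.0, -0.0]
finger_gap: 0.3
finger_force: 0.0
{'clock': 1.767, 'joints': [-0.037, 0.611, 1.034, -0.0, 1.497, -0.198], 'eef_pos': [687.472, 11.165, 224.119], 'eef_rot': [-3.141, -0.0, 1.731], 'wrist_force': [0.233, -0.01, -0.024], 'finger_gap': 0.334, 'finger_force': 0.0}
```

View pics/w1.png

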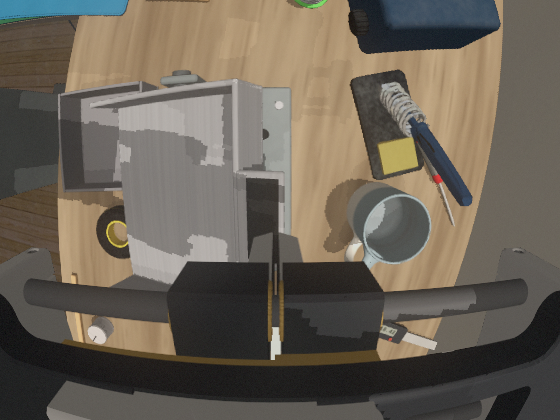

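The fingertips are over the black pad at about (262,210); the box and tape lie at left and the mug at (390,225). Next is the press on the pad.

```bash
python3 -m inch '[{"gripper":0,"dx":0,"dy":0,"dz":-0.02,"wx":0,"wy":0,"wz":0},{"gripper":0,"dx":0,"dy":0,"dz":-0.035,"wx":0,"wy":0,"wz":0},{"gripper":0,"dx":0,"dy":0,"dz":-0.05,"wx":0,"wy":0,"wz":0},{"gripper":0,"dx":0.004,"dy":0.001,"dz":-0.065,"wx":0,"wy":0,"wz":0},{"gripper":0,"dx":0.006,"dy":0.001,"dz":-0.08,"wx":0,"wy":0,"wz":0}]'
python3 -m inch '[{"gripper":0,"dx":0,"dy":0,"dz":-0.01,"wx":0,"wy":0,"wz":0},{"gripper":0,"dx":0,"dy":0,"dz":-0.015,"wx":0,"wy":0,"wz":0},{"gripper":0,"dx":0,"dy":0,"dz":-0.015,"wx":0,"wy":0,"wz":0},{"gripper":0,"dx":0,"dy":0,"dz":0.02,"wx":0,"wy":0,"wz":0},{"gripper":0.53,"dx":0,"dy":0,"dz":0.06,"wx":0,"wy":0,"wz":0}]'
python3 -m inch '[{"gripper":0.53,"dx":-0.02,"dy":-0.03,"dz":0.04,"wx":0,"wy":0,"wz":0},{"gripper":0.53,"dx":-0.04,"dy":-0.06,"dz":0.07,"wx":0,"wy":0,"wz":0},{"gripper":0.53,"dx":-0.06,"dy":-0.09,"dz":0.07,"wx":0,"wy":0,"wz":0},{"gripper":0.53,"dx":-0.08,"dy":-0.12,"dz":0.07,"wx":0,"wy":0,"wz":0},{"gripper":0.53,"dx":-0.1,"dy":-0.15,"dz":0.07,"wx":0,"wy":0,"wz":0}]'
python3 - <<'E'
from h import *
st();im=snap('top','t2')
cv2.imwrite('pics/c3.png',cv2.resize(im[130:290,170:420],None,fx=3.2,fy=3.2,interpolation=cv2.INTER_CUBIC))
E
```

```text
clock: 2.23
eef_pos: [692.9, 14.1, 144.7]
eef_rot: [3.141, 0.0, 1.732]
wrist_force: [0.6, -0.1, 1.7]
finger_gap: 0.6
finger_force: 0.7
clock: 2.65
eef_pos: [691.4, 14.0, 204.2]
eef_rot: [-3.137, -0.001, 1.732]
wrist_force: [-0.0, 0.1, 1.2]
finger_gap: 4.4
finger_force: 0.0
clock: 3.07
eef_pos: [591.4, -137.4, 277.7]
eef_rot: [3.139, 0.002, 1.732]
wrist_force: [0.7, 0.2, 0.1]
finger_gap: 37.1
finger_force: 0.0
{'clock': 3.067, 'joints': [-0.289, 0.388, 1.238, -0.0, 1.512, -0.45], 'eef_pos': [591.412, -137.426, 277.682], 'eef_rot': [3.139, 0.002, 1.732], 'wrist_force': [0.73, 0.248, 0.056], 'finger_gap': 37.097, 'finger_force': 0.0}
```

View pics/c3.png

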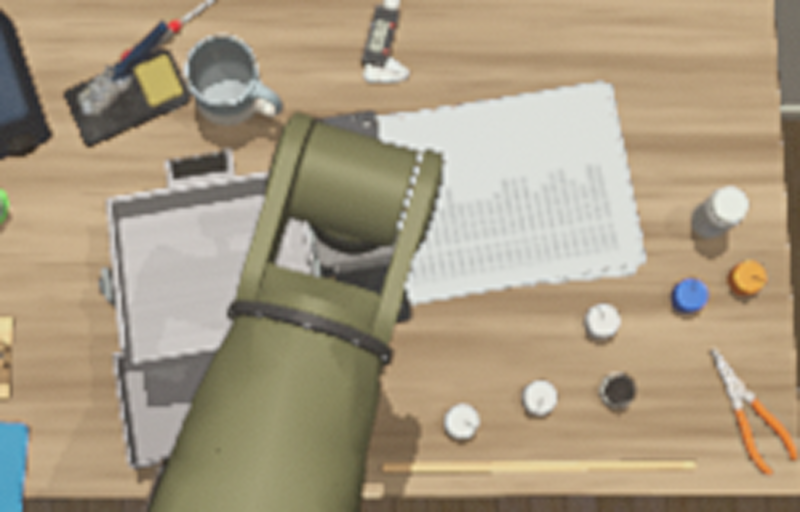

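The pan is snapped back (pad now low at c3 (200,165)), and three knobs are at (461,421), (540,398), (602,321) with the jar at (618,391). These match the first measurement. Now I'll fetch knob 1 at about (444,-256).

```bash
python3 - <<'E'
from h import *
for u,v in [(461,421),(540,398),(602,321),(618,391)]: print(ray('top',(170+u/3.2,130+v/3.2),29).round(1))
E
python3 -m inch '[{"gripper":0.62,"dx":-0.025,"dy":-0.02,"dz":-0.01,"wx":0,"wy":0,"wz":0},{"gripper":0.62,"dx":-0.05,"dy":-0.04,"dz":-0.03,"wx":0,"wy":0,"wz":0},{"gripper":0.62,"dx":-0.075,"dy":-0.06,"dz":-0.05,"wx":0,"wy":0,"wz":0},{"gripper":0.62,"dx":-0.1,"dy":-0.08,"dz":-0.07,"wx":0,"wy":0,"wz":0},{"gripper":0.62,"dx":-0.125,"dy":-0.1,"dz":-0.09,"wx":0,"wy":0,"wz":0}]'
python3 -m inch '[{"gripper":0.62,"dx":-0.011,"dy":-0.01,"dz":-0.02,"wx":0,"wy":0,"wz":0},{"gripper":0.62,"dx":-0.022,"dy":-0.018,"dz":-0.04,"wx":0,"wy":0,"wz":0},{"gripper":0.62,"dx":-0.022,"dy":-0.018,"dz":-0.07,"wx":0,"wy":0,"wz":0},{"gripper":0.62,"dx":-0.022,"dy":-0.018,"dz":-0.1,"wx":0,"wy":0,"wz":0},{"gripper":0.62,"dx":-0.022,"dy":-0.018,"dz":-0.128,"wx":0,"wy":0,"wz":0}]'
```

```text
[ 443.2 -256.9   29. ]
[ 467.4 -342.5   29. ]
[ 550.4 -412.3   29. ]
[ 474.5 -426.8   29. ]
clock: 3.53
eef_pos: [466.4, -236.7, 185.6]
eef_rot: [3.14, 0.001, 1.732]
wrist_force: [1.7, -1.3, 0.2]
finger_gap: 58.4
finger_force: 0.0
clock: 3.95
eef_pos: [445.6, -254.4, 57.1]
eef_rot: [3.14, 0.001, 1.731]
wrist_force: [0.6, -0.6, -0.3]
finger_gap: 58.4
finger_force: 0.0
```

```bash
python3 -m inch '[{"gripper":0.62,"dx":-0.002,"dy":-0.002,"dz":-0.025,"wx":0,"wy":0,"wz":0},{"gripper":0.62,"dx":-0.002,"dy":-0.002,"dz":-0.051,"wx":0,"wy":0,"wz":0},{"gripper":0.62,"dx":-0.002,"dy":-0.002,"dz":-0.051,"wx":0,"wy":0,"wz":0},{"gripper":0.2,"dx":-0.002,"dy":-0.002,"dz":-0.051,"wx":0,"wy":0,"wz":0},{"gripper":0.2,"dx":-0.002,"dy":-0.002,"dz":-0.051,"wx":0,"wy":0,"wz":0}]' 15
python3 -m inch '[{"gripper":0.2,"dx":0,"dy":0,"dz":0,"wx":0,"wy":0,"wz":0},{"gripper":0.2,"dx":0,"dy":0,"dz":0,"wx":0,"wy":0,"wz":0},{"gripper":0.2,"dx":0,"dy":0,"dz":0.03,"wx":0,"wy":0,"wz":0},{"gripper":0.2,"dx":0,"dy":0,"dz":0.065,"wx":0,"wy":0,"wz":0},{"gripper":0.2,"dx":0,"dy":0,"dz":0.1,"wx":0,"wy":0,"wz":0}]'
```

```text
clock: 4.37
eef_pos: [444.4, -256.5, 8.2]
eef_rot: [3.14, 0.001, 1.732]
wrist_force: [0.3, -0.9, 0.7]
finger_gap: 48.4
finger_force: 0.0
clock: 4.78
eef_pos: [443.2, -255.8, 108.4]
eef_rot: [-3.141, -0.0, 1.732]
wrist_force: [0.0, -0.0, -0.2]
finger_gap: 35.9
finger_force: 15.0
```

```bash
python3 -m inch '[{"gripper":0.2,"dx":0.01,"dy":0.01,"dz":0.03,"wx":0,"wy":0,"wz":0},{"gripper":0.2,"dx":0.03,"dy":0.03,"dz":0.06,"wx":0,"wy":0,"wz":0},{"gripper":0.2,"dx":0.05,"dy":0.053,"dz":0.09,"wx":0,"wy":0,"wz":0},{"gripper":0.2,"dx":0.075,"dy":0.078,"dz":0.11,"wx":0,"wy":0,"wz":0},{"gripper":0.2,"dx":0.1,"dy":0.104,"dz":0.12,"wx":0,"wy":0,"wz":0}]'
python3 -m inch '[{"gripper":0.2,"dx":0.025,"dy":0.025,"dz":0,"wx":0,"wy":4,"wz":0},{"gripper":0.2,"dx":0.05,"dy":0.05,"dz":0,"wx":-1,"wy":8,"wz":0},{"gripper":0.2,"dx":0.07,"dy":0.075,"dz":0,"wx":-2,"wy":12,"wz":0},{"gripper":0.2,"dx":0.09,"dy":0.094,"dz":-0.01,"wx":-2.7,"wy":17,"wz":0},{"gripper":0.2,"dx":0.09,"dy":0.094,"dz":-0.03,"wx":-2.7,"wy":17,"wz":0}]'
python3 -m inch '[{"gripper":0.2,"dx":0,"dy":0,"dz":-0.02,"wx":0,"wy":0,"wz":0},{"gripper":0.2,"dx":0,"dy":0,"dz":-0.04,"wx":0,"wy":0,"wz":0},{"gripper":0.2,"dx":0,"dy":0,"dz":-0.05,"wx":0,"wy":0,"wz":0},{"gripper":0.2,"dx":0,"dy":0,"dz":-0.05,"wx":0,"wy":0,"wz":0},{"gripper":0.2,"dx":0,"dy":0,"dz":-0.05,"wx":0,"wy":0,"wz":0}]'
python3 -c "
from h import *
st(); snap('wrist','w2')"
```

```text
clock: 5.2
eef_pos: [544.9, -151.1, 231.2]
eef_rot: [3.136, 0.003, 1.731]
wrist_force: [-0.9, -0.2, 0.9]
finger_gap: 35.6
finger_force: 15.0
clock: 5.62
eef_pos: [637.6, -53.8, 195.0]
eef_rot: [-2.836, -0.001, 1.736]
wrist_force: [-0.1, -0.5, -2.5]
finger_gap: 35.8
finger_force: 15.0
clock: 6.03
eef_pos: [633.6, -58.2, 147.6]
eef_rot: [-2.842, -0.001, 1.731]
wrist_force: [-0.1, 0.1, -0.2]
finger_gap: 35.5
finger_force: 15.0
{'clock': 6.033, 'joints': [-0.115, 0.731, 1.045, -0.08, 1.655, -0.271], 'eef_pos': [633.579, -58.186, 147.633], 'eef_rot': [-2.842, -0.001, 1.731], 'wrist_force': [-0.143, 0.13, -0.201], 'finger_gap': 35.506, 'finger_force': 15.0}
```

View pics/w2.png

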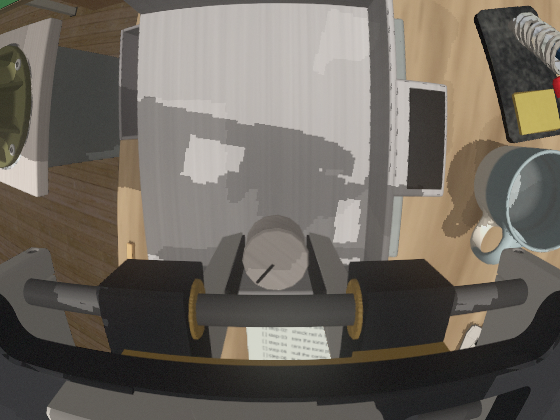

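The knob is held over the pan floor at (275,250), the rear wall at column 385 and pad to its right, so there is room to lower it.

```bash
python3 -m inch '[{"gripper":0.2,"dx":0,"dy":0,"dz":-0.015,"wx":0,"wy":0,"wz":0},{"gripper":0.2,"dx":0,"dy":0,"dz":-0.025,"wx":0,"wy":0,"wz":0},{"gripper":0.2,"dx":0,"dy":0,"dz":-0.031,"wx":0,"wy":0,"wz":0},{"gripper":0.2,"dx":0,"dy":0,"dz":-0.034,"wx":0,"wy":0,"wz":0},{"gripper":0.2,"dx":0,"dy":0,"dz":-0.034,"wx":0,"wy":0,"wz":0}]'
python3 -c "
from h import *
st()"
python3 -m inch '[{"gripper":0.55,"dx":0,"dy":0,"dz":0,"wx":0,"wy":0,"wz":0},{"gripper":0.55,"dx":0,"dy":0,"dz":0,"wx":0,"wy":0,"wz":0},{"gripper":0.55,"dx":0,"dy":0,"dz":0,"wx":0,"wy":0,"wz":0},{"gripper":0.55,"dx":0.005,"dy":0,"dz":0.03,"wx":0,"wy":0,"wz":0},{"gripper":0.55,"dx":0.01,"dy":0,"dz":0.06,"wx":0,"wy":0,"wz":0}]'
python3 -m inch '[{"gripper":0.62,"dx":0,"dy":-0.01,"dz":0.03,"wx":1,"wy":-4,"wz":0},{"gripper":0.62,"dx":0,"dy":-0.03,"dz":0.06,"wx":2,"wy":-8,"wz":0},{"gripper":0.62,"dx":-0.02,"dy":-0.055,"dz":0.07,"wx":2.7,"wy":-13,"wz":0},{"gripper":0.62,"dx":-0.045,"dy":-0.085,"dz":0.07,"wx":2.7,"wy":-17,"wz":0},{"gripper":0.62,"dx":-0.07,"dy":-0.115,"dz":0.07,"wx":2.7,"wy":-17,"wz":0}]'
python3 -c "
from h import *
st(); im=snap('scene','s3');cv2.imwrite('pics/c4.png',cv2.resize(im[165:325,180:400],None,fx=3.6,fy=3.6,interpolation=cv2.INTER_CUBIC))"
```

```text
clock: 6.5
eef_pos: [633.4, -58.1, 112.4]
eef_rot: [-2.841, -0.001, 1.732]
wrist_force: [-0.1, -1.2, -0.7]
finger_gap: 35.5
finger_force: 15.0
{'clock': 6.5, 'joints': [-0.115, 0.76, 1.078, -0.08, 1.594, -0.266], 'eef_pos': [633.437, -58.096, 112.36], 'eef_rot': [-2.841, -0.001, 1.732], 'wrist_force': [-0.108, -1.176, -0.725], 'finger_gap': 35.531, 'finger_force': 15.0}
clock: 6.92
eef_pos: [642.8, -58.0, 172.3]
eef_rot: [-2.838, -0.002, 1.732]
wrist_force: [0.5, 0.1, 0.6]
finger_gap: 51.4
finger_force: 0.0
clock: 7.33
eef_pos: [571.9, -173.9, 244.2]
eef_rot: [3.135, 0.003, 1.732]
wrist_force: [1.2, -0.2, 0.0]
finger_gap: 58.5
finger_force: 0.0
{'clock': 7.333, 'joints': [-0.357, 0.378, 1.327, 0.001, 1.429, -0.518], 'eef_pos': [571.88, -173.927, 244.24], 'eef_rot': [3.135, 0.003, 1.732], 'wrist_force': [1.195, -0.246, 0.015], 'finger_gap': 58.465, 'finger_force': 0.0}
```

View pics/c4.png

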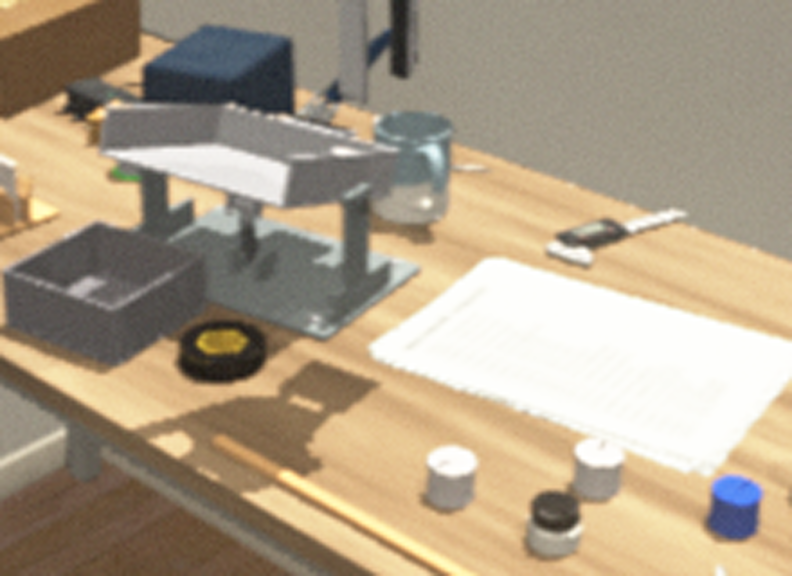

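The first knob lies in the pan, its top visible at (345,152); the other two stand at (452,475) and (598,470).

```bash
python3 -c "
from h import *
for X,c in [((467,-342,30),(452,460)),((550,-412,30),(598,456)),((474,-427,31),(556,508))]: print(proj('scene',X).round(1),np.array([180+c[0]/3.6,165+c[1]/3.6]).round(1))"
python3 -m inch '[{"gripper":0.62,"dx":-0.02,"dy":-0.03,"dz":-0.015,"wx":0,"wy":0,"wz":0},{"gripper":0.62,"dx":-0.04,"dy":-0.06,"dz":-0.035,"wx":0,"wy":0,"wz":0},{"gripper":0.62,"dx":-0.06,"dy":-0.09,"dz":-0.055,"wx":0,"wy":0,"wz":0},{"gripper":0.62,"dx":-0.08,"dy":-0.12,"dz":-0.075,"wx":0,"wy":0,"wz":0},{"gripper":0.62,"dx":-0.095,"dy":-0.147,"dz":-0.095,"wx":0,"wy":0,"wz":0}]'
python3 -m inch '[{"gripper":0.62,"dx":-0.008,"dy":-0.021,"dz":-0.02,"wx":0,"wy":0,"wz":0},{"gripper":0.62,"dx":-0.008,"dy":-0.021,"dz":-0.05,"wx":0,"wy":0,"wz":0},{"gripper":0.62,"dx":-0.008,"dy":-0.021,"dz":-0.08,"wx":0,"wy":0,"wz":0},{"gripper":0.62,"dx":-0.008,"dy":-0.021,"dz":-0.09,"wx":0,"wy":0,"wz":0},{"gripper":0.62,"dx":-0.008,"dy":-0.021,"dz":-0.09,"wx":0,"wy":0,"wz":0}]'
```

```text
[303.6 294.1] [305.6 292.8]
[344.4 291.5] [346.1 291.7]
[331.7 306. ] [334.4 306.1]
clock: 7.8
eef_pos: [477.0, -321.6, 147.2]
eef_rot: [3.141, 0.001, 1.731]
wrist_force: [0.6, -1.4, 1.0]
finger_gap: 58.2
finger_force: 0.0
clock: 8.22
eef_pos: [469.7, -340.3, 55.5]
eef_rot: [-3.139, -0.003, 1.732]
wrist_force: [0.9, 0.3, 0.4]
finger_gap: 58.2
finger_force: 0.0
```

```bash
python3 -m inch '[{"gripper":0.62,"dx":0,"dy":-0.001,"dz":-0.025,"wx":0,"wy":0,"wz":0},{"gripper":0.62,"dx":0,"dy":-0.001,"dz":-0.049,"wx":0,"wy":0,"wz":0},{"gripper":0.62,"dx":0,"dy":-0.001,"dz":-0.049,"wx":0,"wy":0,"wz":0},{"gripper":0.2,"dx":0,"dy":-0.001,"dz":-0.049,"wx":0,"wy":0,"wz":0},{"gripper":0.2,"dx":0,"dy":-0.001,"dz":-0.049,"wx":0,"wy":0,"wz":0}]' 15
python3 -m inch '[{"gripper":0.2,"dx":0,"dy":0,"dz":0,"wx":0,"wy":0,"wz":0},{"gripper":0.2,"dx":0,"dy":0,"dz":0,"wx":0,"wy":0,"wz":0},{"gripper":0.2,"dx":0,"dy":0,"dz":0.03,"wx":0,"wy":0,"wz":0},{"gripper":0.2,"dx":0,"dy":0,"dz":0.065,"wx":0,"wy":0,"wz":0},{"gripper":0.2,"dx":0,"dy":0,"dz":0.1,"wx":0,"wy":0,"wz":0}]'
```

```text
clock: 8.63
eef_pos: [471.6, -342.6, 10.9]
eef_rot: [3.14, 0.002, 1.732]
wrist_force: [-0.0, -0.1, 0.7]
finger_gap: 48.3
finger_force: 0.0
clock: 9.05
eef_pos: [470.3, -341.9, 110.3]
eef_rot: [-3.141, -0.0, 1.732]
wrist_force: [0.4, 0.6, 0.4]
finger_gap: 35.5
finger_force: 15.0
```

```bash
python3 -m inch '[{"gripper":0.2,"dx":0.01,"dy":0.015,"dz":0.03,"wx":0,"wy":0,"wz":0},{"gripper":0.2,"dx":0.025,"dy":0.04,"dz":0.06,"wx":0,"wy":0,"wz":0},{"gripper":0.2,"dx":0.04,"dy":0.07,"dz":0.085,"wx":0,"wy":0,"wz":0},{"gripper":0.2,"dx":0.055,"dy":0.1,"dz":0.105,"wx":0,"wy":0,"wz":0},{"gripper":0.2,"dx":0.075,"dy":0.135,"dz":0.12,"wx":0,"wy":0,"wz":0}]'
python3 -m inch '[{"gripper":0.2,"dx":0.015,"dy":0.036,"dz":0,"wx":0,"wy":4,"wz":0},{"gripper":0.2,"dx":0.03,"dy":0.072,"dz":0,"wx":-1,"wy":8,"wz":0},{"gripper":0.2,"dx":0.045,"dy":0.108,"dz":0,"wx":-2,"wy":12,"wz":0},{"gripper":0.2,"dx":0.06,"dy":0.144,"dz":0,"wx":-2.7,"wy":17,"wz":0},{"gripper":0.2,"dx":0.075,"dy":0.18,"dz":0,"wx":-2.7,"wy":17,"wz":0}]'
python3 -m inch '[{"gripper":0.2,"dx":0.007,"dy":0.015,"dz":-0.02,"wx":0,"wy":0,"wz":0},{"gripper":0.2,"dx":0.007,"dy":0.015,"dz":-0.05,"wx":0,"wy":0,"wz":0},{"gripper":0.2,"dx":0.007,"dy":0.015,"dz":-0.08,"wx":0,"wy":0,"wz":0},{"gripper":0.2,"dx":0.007,"dy":0.015,"dz":-0.1,"wx":0,"wy":0,"wz":0},{"gripper":0.2,"dx":0.007,"dy":0.015,"dz":-0.1,"wx":0,"wy":0,"wz":0}]'
```

```text
clock: 9.47
eef_pos: [545.3, -207.3, 231.5]
eef_rot: [3.139, 0.002, 1.731]
wrist_force: [0.3, -0.6, 0.1]
finger_gap: 35.7
finger_force: 15.0
clock: 9.88
eef_pos: [620.3, -25.6, 227.4]
eef_rot: [-2.835, -0.001, 1.732]
wrist_force: [1.2, -0.5, -1.2]
finger_gap: 35.8
finger_force: 15.0
clock: 10.3
eef_pos: [625.2, -12.9, 124.2]
eef_rot: [-2.835, -0.002, 1.732]
wrist_force: [0.7, 0.2, -2.0]
finger_gap: 35.5
finger_force: 15.0
```

```bash
python3 -m inch '[{"gripper":0.2,"dx":0,"dy":0,"dz":-0.005,"wx":0,"wy":0,"wz":0},{"gripper":0.2,"dx":0,"dy":0,"dz":-0.009,"wx":0,"wy":0,"wz":0},{"gripper":0.2,"dx":0,"dy":0,"dz":-0.009,"wx":0,"wy":0,"wz":0},{"gripper":0.55,"dx":0,"dy":0,"dz":-0.009,"wx":0,"wy":0,"wz":0},{"gripper":0.55,"dx":0,"dy":0,"dz":-0.009,"wx":0,"wy":0,"wz":0}]'
python3 -m inch '[{"gripper":0.55,"dx":0,"dy":0,"dz":0,"wx":0,"wy":0,"wz":0},{"gripper":0.55,"dx":0.005,"dy":0,"dz":0.03,"wx":0,"wy":0,"wz":0},{"gripper":0.55,"dx":0.01,"dy":0,"dz":0.065,"wx":0,"wy":0,"wz":0},{"gripper":0.55,"dx":0.01,"dy":-0.01,"dz":0.1,"wx":1,"wy":-4,"wz":0},{"gripper":0.55,"dx":0.01,"dy":-0.03,"dz":0.13,"wx":2,"wy":-8,"wz":0}]'
python3 -m inch '[{"gripper":0.55,"dx":-0.012,"dy":-0.036,"dz":0,"wx":0,"wy":-5,"wz":0},{"gripper":0.55,"dx":-0.024,"dy":-0.072,"dz":0,"wx":0.7,"wy":-9,"wz":0},{"gripper":0.55,"dx":-0.036,"dy":-0.108,"dz":0,"wx":0.7,"wy":-9,"wz":0},{"gripper":0.55,"dx":-0.048,"dy":-0.144,"dz":0,"wx":0.7,"wy":-9,"wz":0},{"gripper":0.55,"dx":-0.06,"dy":-0.18,"dz":0,"wx":0.7,"wy":-9,"wz":0}]'
python3 -c "
from h import *
s=st(); im=snap('wrist','w3'); cv2.imwrite('pics/t4.png',manip.camera('top'))"
```

```text
clock: 10.72
eef_pos: [627.3, -13.2, 120.2]
eef_rot: [-2.843, -0.001, 1.732]
wrist_force: [-0.2, -0.5, -0.0]
finger_gap: 45.6
finger_force: 0.1
clock: 11.13
eef_pos: [637.5, -41.6, 251.0]
eef_rot: [-2.988, -0.013, 1.736]
wrist_force: [0.8, -0.6, 1.1]
finger_gap: 51.7
finger_force: 0.0
clock: 11.55
eef_pos: [575.8, -224.7, 250.1]
eef_rot: [3.14, 0.001, 1.734]
wrist_force: [0.9, -0.0, -0.0]
finger_gap: 51.3
finger_force: 0.0
{'clock': 11.55, 'joints': [-0.431, 0.427, 1.247, -0.0, 1.466, -0.594], 'eef_pos': [575.826, -224.742, 250.071], 'eef_rot': [3.14, 0.001, 1.734], 'wrist_force': [0.882, -0.042, -0.026], 'finger_gap': 51.309, 'finger_force': 0.0}
```

View pics/w3.png

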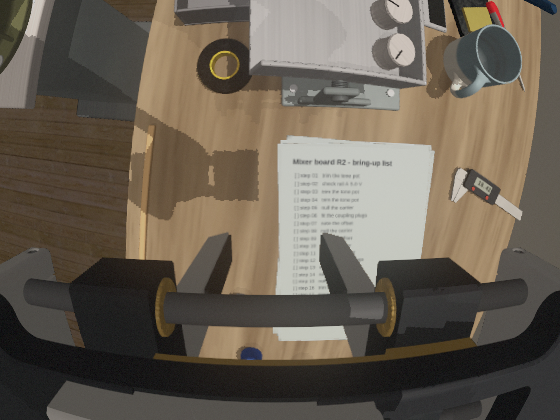

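Both knobs stand against the pan's rear wall at (398,12) and (401,52); knob 3 is hidden behind the gripper, so I check it in the top picture just taken.

```bash
python3 - <<'E'
from h import *
im=cv2.imread('pics/t4.png');hs=cv2.cvtColor(im,cv2.COLOR_BGR2HSV)
m=((hs[...,2]>120)&(hs[...,1]<60)).astype(np.uint8); m[:, :275]=0; m[:222]=0;m[280:]=0;m[:,375:]=0
n,l,s,c=cv2.connectedComponentsWithStats(m)
for k in range(1,n):
    if s[k,4]>15: print(s[k].tolist(),c[k].round(1),ray('top',c[k],29).round(0))
E
python3 -m inch '[{"gripper":0.57,"dx":-0.003,"dy":-0.037,"dz":-0.01,"wx":0,"wy":0,"wz":0},{"gripper":0.57,"dx":-0.007,"dy":-0.074,"dz":-0.025,"wx":0,"wy":0,"wz":0},{"gripper":0.57,"dx":-0.013,"dy":-0.111,"dz":-0.04,"wx":0,"wy":0,"wz":0},{"gripper":0.57,"dx":-0.018,"dy":-0.148,"dz":-0.055,"wx":0,"wy":0,"wz":0},{"gripper":0.57,"dx":-0.023,"dy":-0.183,"dz":-0.07,"wx":0,"wy":0,"wz":0}]'
```

```text
[353, 225, 11, 11, 98] [358.  229.7] [ 553. -412.   29.]
[357, 246, 8, 10, 25] [359.4 249.8] [ 483. -414.   29.]
clock: 12.07
eef_pos: [553.7, -407.6, 178.7]
eef_rot: [3.141, 0.001, 1.734]
wrist_force: [1.2, -0.4, 0.7]
finger_gap: 53.3
finger_force: 0.0
```

```bash
python3 -m inch '[{"gripper":0.57,"dx":-0.001,"dy":-0.004,"dz":-0.03,"wx":0,"wy":0,"wz":0},{"gripper":0.57,"dx":-0.001,"dy":-0.004,"dz":-0.06,"wx":0,"wy":0,"wz":0},{"gripper":0.57,"dx":-0.001,"dy":-0.004,"dz":-0.09,"wx":0,"wy":0,"wz":0},{"gripper":0.57,"dx":-0.001,"dy":-0.004,"dz":-0.12,"wx":0,"wy":0,"wz":0},{"gripper":0.57,"dx":-0.001,"dy":-0.004,"dz":-0.12,"wx":0,"wy":0,"wz":0}]'
python3 -m inch '[{"gripper":0.57,"dx":0,"dy":0,"dz":-0.025,"wx":0,"wy":0,"wz":0},{"gripper":0.57,"dx":0,"dy":0,"dz":-0.051,"wx":0,"wy":0,"wz":0},{"gripper":0.57,"dx":0,"dy":0,"dz":-0.051,"wx":0,"wy":0,"wz":0},{"gripper":0.2,"dx":0,"dy":0,"dz":-0.051,"wx":0,"wy":0,"wz":0},{"gripper":0.2,"dx":0,"dy":0,"dz":-0.051,"wx":0,"wy":0,"wz":0}]' 15
python3 -m inch '[{"gripper":0.2,"dx":0,"dy":0,"dz":0,"wx":0,"wy":0,"wz":0},{"gripper":0.2,"dx":0,"dy":0,"dz":0,"wx":0,"wy":0,"wz":0},{"gripper":0.2,"dx":0,"dy":0,"dz":0.03,"wx":0,"wy":0,"wz":0},{"gripper":0.2,"dx":0,"dy":0,"dz":0.065,"wx":0,"wy":0,"wz":0},{"gripper":0.2,"dx":0,"dy":0,"dz":0.1,"wx":0,"wy":0,"wz":0}]'
```

```text
clock: 12.48
eef_pos: [551.0, -408.0, 52.8]
eef_rot: [-3.136, -0.007, 1.734]
wrist_force: [-0.4, 1.3, -0.4]
finger_gap: 53.6
finger_force: 0.0
clock: 12.9
eef_pos: [553.9, -410.7, 10.7]
eef_rot: [3.14, 0.002, 1.734]
wrist_force: [0.7, 0.1, 1.0]
finger_gap: 43.7
finger_force: 0.0
clock: 13.32
eef_pos: [552.6, -410.0, 109.8]
eef_rot: [-3.141, -0.0, 1.734]
wrist_force: [0.1, 0.8, -0.4]
finger_gap: 35.9
finger_force: 15.0
```

```bash
python3 -m inch '[{"gripper":0.2,"dx":0.005,"dy":0.02,"dz":0.03,"wx":0,"wy":0,"wz":0},{"gripper":0.2,"dx":0.01,"dy":0.045,"dz":0.06,"wx":0,"wy":0,"wz":0},{"gripper":0.2,"dx":0.015,"dy":0.075,"dz":0.085,"wx":0,"wy":0,"wz":0},{"gripper":0.2,"dx":0.02,"dy":0.105,"dz":0.105,"wx":0,"wy":0,"wz":0},{"gripper":0.2,"dx":0.025,"dy":0.14,"dz":0.12,"wx":0,"wy":0,"wz":0}]'
python3 -m inch '[{"gripper":0.2,"dx":0.005,"dy":0.036,"dz":0,"wx":0,"wy":4,"wz":0},{"gripper":0.2,"dx":0.01,"dy":0.072,"dz":0,"wx":-1,"wy":8,"wz":0},{"gripper":0.2,"dx":0.015,"dy":0.108,"dz":0,"wx":-2,"wy":12,"wz":0},{"gripper":0.2,"dx":0.02,"dy":0.144,"dz":0,"wx":-2.7,"wy":17,"wz":0},{"gripper":0.2,"dx":0.025,"dy":0.18,"dz":0,"wx":-2.7,"wy":17,"wz":0}]'
python3 -m inch '[{"gripper":0.2,"dx":0.005,"dy":0.036,"dz":0,"wx":0,"wy":0,"wz":0},{"gripper":0.2,"dx":0.01,"dy":0.072,"dz":0,"wx":0,"wy":0,"wz":0},{"gripper":0.2,"dx":0.016,"dy":0.105,"dz":-0.01,"wx":0,"wy":0,"wz":0},{"gripper":0.2,"dx":0.016,"dy":0.121,"dz":-0.03,"wx":0,"wy":0,"wz":0},{"gripper":0.2,"dx":0.016,"dy":0.121,"dz":-0.05,"wx":0,"wy":0,"wz":0}]'
python3 -m inch '[{"gripper":0.2,"dx":0,"dy":0,"dz":-0.02,"wx":0,"wy":0,"wz":0},{"gripper":0.2,"dx":0,"dy":0,"dz":-0.04,"wx":0,"wy":0,"wz":0},{"gripper":0.2,"dx":0,"dy":0,"dz":-0.05,"wx":0,"wy":0,"wz":0},{"gripper":0.2,"dx":0,"dy":0,"dz":-0.055,"wx":0,"wy":0,"wz":0},{"gripper":0.2,"dx":0,"dy":0,"dz":-0.055,"wx":0,"wy":0,"wz":0}]'
```

```text
clock: 13.73
eef_pos: [578.0, -269.5, 231.3]
eef_rot: [3.139, 0.002, 1.733]
wrist_force: [-0.1, 0.6, -0.1]
finger_gap: 35.3
finger_force: 15.0
clock: 14.15
eef_pos: [603.1, -87.8, 227.7]
eef_rot: [-2.835, -0.001, 1.734]
wrist_force: [0.8, 0.1, -1.1]
finger_gap: 35.8
finger_force: 15.0
clock: 14.57
eef_pos: [619.1, 34.7, 178.7]
eef_rot: [-2.844, -0.001, 1.737]
wrist_force: [0.4, -0.5, -1.3]
finger_gap: 36.1
finger_force: 15.0
clock: 14.98
eef_pos: [618.8, 30.8, 122.9]
eef_rot: [-2.841, -0.001, 1.733]
wrist_force: [0.3, 0.3, -0.3]
finger_gap: 35.2
finger_force: 15.0
```

```bash
python3 -m inch '[{"gripper":0.2,"dx":0,"dy":0,"dz":-0.004,"wx":0,"wy":0,"wz":0},{"gripper":0.2,"dx":0,"dy":0,"dz":-0.007,"wx":0,"wy":0,"wz":0},{"gripper":0.2,"dx":0,"dy":0,"dz":-0.007,"wx":0,"wy":0,"wz":0},{"gripper":0.55,"dx":0,"dy":0,"dz":-0.007,"wx":0,"wy":0,"wz":0},{"gripper":0.55,"dx":0,"dy":0,"dz":-0.007,"wx":0,"wy":0,"wz":0}]'
python3 -m inch '[{"gripper":0.55,"dx":0,"dy":0,"dz":0,"wx":0,"wy":0,"wz":0},{"gripper":0.55,"dx":0.005,"dy":0,"dz":0.03,"wx":0,"wy":0,"wz":0},{"gripper":0.55,"dx":0.01,"dy":0,"dz":0.065,"wx":0,"wy":0,"wz":0},{"gripper":0.55,"dx":0.01,"dy":0.01,"dz":0.1,"wx":1,"wy":-4,"wz":0},{"gripper":0.55,"dx":0.01,"dy":0.03,"dz":0.125,"wx":2,"wy":-8,"wz":0}]'
python3 -m inch '[{"gripper":0.6,"dx":-0.02,"dy":0.035,"dz":0,"wx":0,"wy":-5,"wz":0},{"gripper":0.6,"dx":-0.04,"dy":0.07,"dz":0,"wx":0.7,"wy":-9,"wz":0},{"gripper":0.6,"dx":-0.06,"dy":0.105,"dz":0,"wx":0.7,"wy":-9,"wz":0},{"gripper":0.6,"dx":-0.08,"dy":0.14,"dz":0,"wx":0.7,"wy":-9,"wz":0},{"gripper":0.6,"dx":-0.1,"dy":0.165,"dz":-0.01,"wx":0.7,"wy":-9,"wz":0}]'
python3 -m inch '[{"gripper":0.6,"dx":-0.006,"dy":0.005,"dz":-0.005,"wx":0,"wy":0,"wz":-5},{"gripper":0.6,"dx":-0.012,"dy":0.01,"dz":-0.01,"wx":0,"wy":0,"wz":-9.3},{"gripper":0.6,"dx":-0.012,"dy":0.01,"dz":-0.01,"wx":0,"wy":0,"wz":-9.3},{"gripper":0.6,"dx":-0.012,"dy":0.01,"dz":-0.01,"wx":0,"wy":0,"wz":-9.3},{"gripper":0.6,"dx":-0.012,"dy":0.01,"dz":-0.01,"wx":0,"wy":0,"wz":-9.3}]'
cat >> h.py <<'E'
def wray(s,uv,z):
    i=manip.camera_info('wrist');K=np.array(i['camera_matrix']);T=np.array(i['tool_from_camera'])
    R=Ro.from_euler('xyz',s['eef_rot']).as_matrix();p=np.array(s['eef_pos'])
    d=np.array([(uv[0]-K[0,2])/K[0,0],(uv[1]-K[1,2])/K[1,1]]);r=np.hypot(*d)
    v=np.r_[d/r*np.sin(r),np.cos(r)] if r>0 else np.array([0,0,1.])
    c=p+R@T[:3,3];w=R@T[:3,:3]@v;return c+w*(z-c[2])/w[2]
E
python3 -c "
from h import *
import json
s=st(); json.dump({k:np.array(s[k]).tolist() for k in ['eef_pos','eef_rot']},open('w4.json','w')); snap('wrist','w4')"
```

```text
clock: 15.4
eef_pos: [619.0, 30.8, 116.5]
eef_rot: [-2.842, -0.001, 1.733]
wrist_force: [-0.0, -0.2, 0.1]
finger_gap: 45.5
finger_force: 0.1
clock: 15.82
eef_pos: [629.8, 59.8, 243.6]
eef_rot: [-2.99, -0.013, 1.733]
wrist_force: [0.5, -0.7, 0.3]
finger_gap: 51.7
finger_force: 0.0
clock: 16.23
eef_pos: [527.9, 228.3, 233.3]
eef_rot: [3.138, -0.0, 1.736]
wrist_force: [0.7, 0.2, 0.2]
finger_gap: 56.1
finger_force: 0.0
clock: 16.65
eef_pos: [517.4, 235.5, 221.5]
eef_rot: [3.141, 0.0, 1.575]
wrist_force: [0.6, 0.2, 1.9]
finger_gap: 56.3
finger_force: 0.0
{'clock': 16.65, 'joints': [0.363, 0.329, 1.445, -0.001, 1.367, 0.359], 'eef_pos': [517.379, 235.479, 221.471], 'eef_rot': [3.141, 0.0, 1.575], 'wrist_force': [0.57, 0.226, 1.886], 'finger_gap': 56.299, 'finger_force': 0.0}
```

View pics/w4.png

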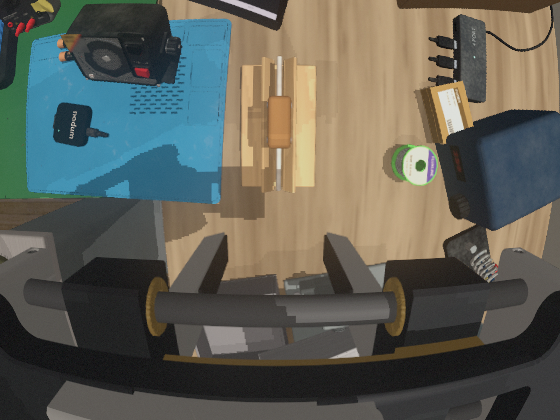

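The grip block is seen at (280,122) with the card running from (280,57) to (279,187), and the holder base from (242,66) to (316,187), nearly aligned with the tool.

```bash
python3 -c "
from h import *
import json
s=json.load(open('w4.json'))
for uv,z in [((280.5,97),98),((280.5,147),98),((270,120),98),((291,120),98),((280,57),68),((279,187),68),((242,66),8),((316,66),8),((242,187),8),((316,187),8)]: print(uv,z,wray(s,uv,z).round(1))"
```

```text
(280.5, 97) 98 [521.4 335.9  98. ]
(280.5, 147) 98 [521.7 289.   98. ]
(270, 120) 98 [511.8 314.2  98. ]
(291, 120) 98 [531.2 314.4  98. ]
(280, 57) 68 [521.2 381.8  68. ]
(279, 187) 68 [520.9 246.3  68. ]
(242, 66) 8 [476.4 385.2   8. ]
(316, 66) 8 [565.5 385.9   8. ]
(242, 187) 8 [476.1 236.3   8. ]
(316, 187) 8 [567.3 236.7   8. ]
```

```bash
python3 -m inch '[{"gripper":0.6,"dx":0.004,"dy":0.038,"dz":-0.005,"wx":0,"wy":0,"wz":0},{"gripper":0.6,"dx":0.004,"dy":0.077,"dz":-0.015,"wx":0,"wy":0,"wz":0},{"gripper":0.6,"dx":0.004,"dy":0.077,"dz":-0.05,"wx":0,"wy":0,"wz":0},{"gripper":0.6,"dx":0.004,"dy":0.077,"dz":-0.085,"wx":0,"wy":0,"wz":0},{"gripper":0.6,"dx":0.004,"dy":0.077,"dz":-0.085,"wx":0,"wy":0,"wz":0}]' 40
python3 -m inch '[{"gripper":0.6,"dx":0,"dy":0,"dz":-0.025,"wx":0,"wy":0,"wz":0},{"gripper":0.6,"dx":0,"dy":0,"dz":-0.05,"wx":0,"wy":0,"wz":0},{"gripper":0.6,"dx":0,"dy":0,"dz":-0.07,"wx":0,"wy":0,"wz":0},{"gripper":0.6,"dx":0,"dy":0,"dz":-0.07,"wx":0,"wy":0,"wz":0},{"gripper":0.05,"dx":0,"dy":0,"dz":-0.07,"wx":0,"wy":0,"wz":0}]'
python3 -m inch '[{"gripper":0.05,"dx":0,"dy":0,"dz":0,"wx":0,"wy":0,"wz":0},{"gripper":0.05,"dx":0,"dy":0,"dz":0,"wx":0,"wy":0,"wz":0},{"gripper":0.05,"dx":0,"dy":0,"dz":0,"wx":0,"wy":0,"wz":0},{"gripper":0.05,"dx":0,"dy":0,"dz":0,"wx":0,"wy":0,"wz":0},{"gripper":0.05,"dx":0,"dy":0,"dz":0,"wx":0,"wy":0,"wz":0}]'
python3 -c "
from h import *
st()"
```

```text
clock: 17.12
eef_pos: [518.7, 311.5, 129.5]
eef_rot: [-3.133, 0.005, 1.575]
wrist_force: [-1.4, -0.1, -1.2]
finger_gap: 56.2
finger_force: 0.0
clock: 17.53
eef_pos: [521.6, 312.5, 67.4]
eef_rot: [3.141, 0.0, 1.573]
wrist_force: [-0.2, 0.4, 0.3]
finger_gap: 52.4
finger_force: 0.0
clock: 17.95
eef_pos: [521.1, 313.0, 66.7]
eef_rot: [3.141, 0.0, 1.573]
wrist_force: [0.0, -0.6, 4.2]
finger_gap: 21.7
finger_force: 40.0
{'clock': 17.95, 'joints': [0.481, 0.567, 1.481, -0.001, 1.093, 0.479], 'eef_pos': [521.134, 312.978, 66.717], 'eef_rot': [3.141, 0.0, 1.573], 'wrist_force': [0.041, -0.614, 4.232], 'finger_gap': 21.691, 'finger_force': 39.998}
```

```bash
python3 -c "
from h import *
im=snap('top','t5');cv2.imwrite('pics/c5.png',cv2.resize(im[150:270,185:305],None,fx=5,fy=5,interpolation=cv2.INTER_CUBIC))"
```

```text
(no output)
```

View pics/c5.png

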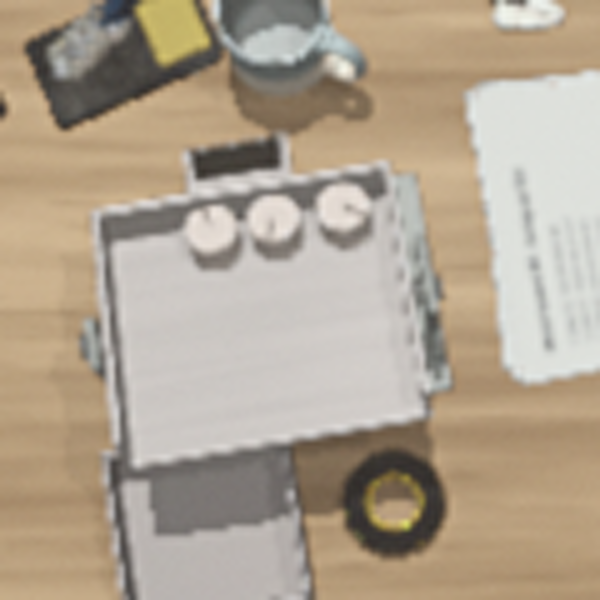

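The three knobs stand against the rear wall at (211,230), (274,219), (343,209). Mouth edge runs from (132,467) to (428,417). I use those for a second fix of the pan.

Run:
```python
from h import *
f=lambda u,v,z: ray('top',(185+u/5,150+v/5),z)
L=f(132,467,136.6);R=f(428,417,136.6);Rt=f(428,410,174.8)
rl=f(97,212,110-23.6+38.2);rr=f(388,165,110-23.6+38.2)  # outer rear top corners stand x=80*.955+40*.2955=88.2
for n,v in dict(L=L,R=R,Rt=Rt,rl=rl,rr=rr,pad=f(238,158,120.7)).items(): print(n,v.round(1))
d=rl-rr;print('yaw rear',np.degrees(np.arctan2(-d[0],d[1])),np.linalg.norm(d));d=L-R;print('mouth',np.degrees(np.arctan2(-d[0],d[1])),np.linalg.norm(d))
yaw=np.radians(9);X=np.array([np.cos(yaw),np.sin(yaw)]);Y=np.array([-X[1],X[0]])
print('mid rear',(rl+rr)[:2]/2-88.2*X,'pad',f(238,158,120.7)[:2]-108*X,'mouth',(L+R)[:2]/2+86*X)
for u,v in [(211,230),(274,219),(343,209)]:
  k=f(u,v,120)[:2]-np.array([602,-2]);print('knob',X@k,Y@k)
```

```text
L [497.8  80.3 136.6]
R [ 529.1 -109.3  136.6]
Rt [ 529.2 -109.9  174.8]
rl [667.2 108.8 124.6]
rr [698.2 -83.  124.6]
pad [704.3  16.8 120.7]
yaw rear 9.18063005129183 194.29951197466553
mouth 9.365897792061347 192.17212277116957
mid rear [595.58695523  -0.88418381] pad [ 5.97609007e+02 -1.03397159e-01] mouth [598.37105143  -1.08283555]
knob 58.688529035162844 27.203913970719885
knob 59.34785356119772 -14.953884384960066
knob 58.70230151654008 -61.019490366383614
```

```bash
cat >> h.py <<'E'
MID=np.array([602.,-3.,110.]);YAW=9.2
def card(a,xb,yb,c,slant=20,roll=0.):  # tool pose (pos, Rotation of card vs world) for card square to pan floor at tilt a
    P=Ro.from_euler('z',YAW,degrees=True)*Ro.from_rotvec([0,-a,0])
    return MID+P.apply([xb,yb,c+58.7]), P*Ro.from_euler('z',slant,degrees=True)
def curcard():
    s=manip.read_state(); return np.array(s['eef_pos']), Ro.from_euler('xyz',s['eef_rot'])*Ro.from_euler('xyz',[np.pi,0,np.pi/2]).inv()
def delta(A,B): return ((B[0]-A[0])/1000).round(4).tolist(), (B[1]*A[1].inv()).as_rotvec(degrees=True).round(1).tolist()
E
python3 - <<'E'
from h import *
A=curcard();print(A[0].round(1),A[1].as_rotvec(degrees=True).round(1))
seq=[card(-.27,-64,-24,45),card(-.27,-64,-24,8),card(-.27,-64,-24,2),card(-.15,-64,-24,0),card(0.,-64,-24,0),card(.1,-64,-24,0),card(.25,-64,-24,0),card(.36,-64,-24,2)]
for B in seq: print(B[0].round(1),delta(A,B)); A=B
E
```

```text
[521.2 313.   66.7] [-0.  -0.1  0.1]
[572.3 -32.1 227. ] ([0.0511, -0.3451, 0.1603], [1.4, 15.6, 28.9])
[562.5 -33.7 191.4] ([-0.0097, -0.0016, -0.0357], [0.0, 0.0, 0.0])
[560.9 -34.  185.6] ([-0.0016, -0.0003, -0.0058], [0.0, 0.0, 0.0])
[552.  -35.4 177.6] ([-0.0089, -0.0014, -0.008], [1.1, -6.8, -0.0])
[542.7 -36.9 168.7] ([-0.0094, -0.0015, -0.0089], [1.4, -8.5, 0.0])
[537.2 -37.8 162. ] ([-0.0055, -0.0009, -0.0067], [0.9, -5.7, 0.0])
[530.3 -38.9 151. ] ([-0.0069, -0.0011, -0.011], [1.4, -8.5, -0.0])
[525.6 -39.7 144.3] ([-0.0047, -0.0008, -0.0068], [1.0, -6.2, 0.0])
```

```bash
python3 -m inch '[{"gripper":0.05,"dx":0,"dy":0,"dz":0.02,"wx":0,"wy":0,"wz":0},{"gripper":0.05,"dx":0,"dy":0,"dz":0.05,"wx":0,"wy":0,"wz":0},{"gripper":0.05,"dx":0,"dy":0,"dz":0.09,"wx":0,"wy":0,"wz":0},{"gripper":0.05,"dx":0,"dy":0,"dz":0.13,"wx":0,"wy":0,"wz":0},{"gripper":0.05,"dx":0,"dy":0,"dz":0.17,"wx":0,"wy":0,"wz":0}]' 60
python3 -m inch '[{"gripper":0.05,"dx":0,"dy":-0.03,"dz":0.02,"wx":0.2,"wy":2,"wz":4},{"gripper":0.05,"dx":0.01,"dy":-0.065,"dz":0.035,"wx":0.4,"wy":4.5,"wz":9},{"gripper":0.05,"dx":0.018,"dy":-0.1,"dz":0.035,"wx":0.7,"wy":7.5,"wz":14},{"gripper":0.05,"dx":0.026,"dy":-0.135,"dz":0.035,"wx":1,"wy":10,"wz":19},{"gripper":0.05,"dx":0.034,"dy":-0.17,"dz":0.035,"wx":1.2,"wy":12.5,"wz":24}]'
python3 -m inch '[{"gripper":0.05,"dx":0.004,"dy":-0.035,"dz":0,"wx":0,"wy":0,"wz":0},{"gripper":0.05,"dx":0.008,"dy":-0.07,"dz":0,"wx":0,"wy":0,"wz":0},{"gripper":0.05,"dx":0.012,"dy":-0.105,"dz":0,"wx":0,"wy":0,"wz":0},{"gripper":0.05,"dx":0.015,"dy":-0.14,"dz":0,"wx":0,"wy":0,"wz":0},{"gripper":0.05,"dx":0.016,"dy":-0.174,"dz":0,"wx":0,"wy":0,"wz":0}]'
python3 - <<'E'
from h import *
st();A=curcard();B=card(-.27,-64,-24,30);print(delta(A,B))
E
```

```text
clock: 18.42
eef_pos: [520.4, 312.7, 237.8]
eef_rot: [-3.141, 0.001, 1.573]
wrist_force: [1.1, 0.2, -1.9]
finger_gap: 21.5
finger_force: 60.0
clock: 18.83
eef_pos: [554.9, 141.1, 271.4]
eef_rot: [-2.933, -0.067, 1.991]
wrist_force: [0.7, -0.5, -1.3]
finger_gap: 21.6
finger_force: 60.0
clock: 19.25
eef_pos: [570.8, -33.0, 270.8]
eef_rot: [-2.934, -0.065, 1.987]
wrist_force: [-0.2, 0.5, -1.2]
finger_gap: 21.7
finger_force: 60.0
{'clock': 19.25, 'joints': [-0.1, 0.449, 1.183, -0.047, 1.722, -0.525], 'eef_pos': [570.787, -32.961, 270.818], 'eef_rot': [-2.934, -0.065, 1.987], 'wrist_force': [-0.204, 0.477, -1.248], 'finger_gap': 21.674, 'finger_force': 59.996}
([-0.0025, 0.0002, -0.0583], [0.2, 3.0, 4.9])
```

```bash
python3 -m inch '[{"gripper":0.05,"dx":-0.001,"dy":0,"dz":-0.015,"wx":0.2,"wy":3,"wz":4.9},{"gripper":0.05,"dx":-0.002,"dy":0,"dz":-0.03,"wx":0.2,"wy":3,"wz":4.9},{"gripper":0.05,"dx":-0.0025,"dy":0,"dz":-0.045,"wx":0.2,"wy":3,"wz":4.9},{"gripper":0.05,"dx":-0.0025,"dy":0,"dz":-0.058,"wx":0.2,"wy":3,"wz":4.9},{"gripper":0.05,"dx":-0.0025,"dy":0,"dz":-0.058,"wx":0.2,"wy":3,"wz":4.9}]'
python3 - <<'E'
from h import *
st();A=curcard();B=card(-.27,-64,-24,5);print(delta(A,B)); snap('wrist','w5'); im=cv2.imread('pics/w5.png')
sc=snap('scene','s5'); a=cv2.resize(im,(480,360)); b=cv2.resize(sc[165:285,190:310],(320,360),interpolation=cv2.INTER_CUBIC); cv2.imwrite('pics/c6.png',np.hstack([a,b]))
E
```

```text
clock: 19.67
eef_pos: [567.5, -31.1, 210.4]
eef_rot: [-2.885, -0.094, 2.069]
wrist_force: [0.5, -0.3, -1.7]
finger_gap: 21.7
finger_force: 60.0
{'clock': 19.667, 'joints': [-0.088, 0.507, 1.245, -0.065, 1.654, -0.595], 'eef_pos': [567.454, -31.098, 210.353], 'eef_rot': [-2.885, -0.094, 2.069], 'wrist_force': [0.493, -0.282, -1.66], 'finger_gap': 21.707, 'finger_force': 59.996}
([-0.0057, -0.0027, -0.0219], [-0.1, -0.2, -0.0])
```

View pics/c6.png

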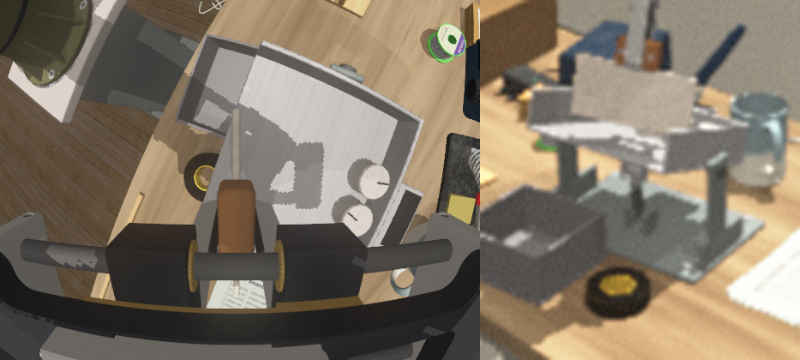

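The card hangs slanted across the mouth inside the side walls (grip at (237,210) in the wrist half, left end at (237,112)); the knobs stand at the rear wall at (375,182), (352,213).

```bash
python3 -m inch '[{"gripper":0.05,"dx":-0.002,"dy":-0.001,"dz":-0.008,"wx":0,"wy":0,"wz":0},{"gripper":0.05,"dx":-0.004,"dy":-0.002,"dz":-0.015,"wx":0,"wy":0,"wz":0},{"gripper":0.05,"dx":-0.006,"dy":-0.003,"dz":-0.022,"wx":0,"wy":0,"wz":0},{"gripper":0.05,"dx":-0.006,"dy":-0.003,"dz":-0.022,"wx":0,"wy":0,"wz":0},{"gripper":0.05,"dx":-0.006,"dy":-0.003,"dz":-0.022,"wx":0,"wy":0,"wz":0}]'
python3 - <<'E'
from h import *
st();A=curcard()
for B in [card(-.27,-64,-24,0),card(-.15,-64,-24,0),card(0.,-64,-24,0),card(.1,-64,-24,0),card(.2,-64,-24,0),card(.28,-64,-24,0),card(.36,-64,-24,2)]: print(delta(A,B))
E
```

```text
clock: 20.18
eef_pos: [561.8, -33.1, 190.3]
eef_rot: [-2.888, -0.094, 2.07]
wrist_force: [-1.4, 8.1, -1.0]
finger_gap: 22.0
finger_force: 60.0
{'clock': 20.183, 'joints': [-0.093, 0.506, 1.292, -0.065, 1.605, -0.597], 'eef_pos': [561.76, -33.078, 190.307], 'eef_rot': [-2.888, -0.094, 2.07], 'wrist_force': [-1.443, 8.077, -1.041], 'finger_gap': 22.015, 'finger_force': 60.009}
([-0.0014, -0.001, -0.0067], [-0.2, -0.0, -0.0])
([-0.0097, -0.0023, -0.0127], [0.9, -6.8, -0.1])
([-0.0191, -0.0038, -0.0216], [2.3, -15.3, -0.1])
([-0.0246, -0.0047, -0.0283], [3.2, -20.9, -0.1])
([-0.0294, -0.0055, -0.0355], [4.2, -26.6, -0.1])
([-0.0327, -0.006, -0.0416], [4.9, -31.1, -0.1])
([-0.0362, -0.0066, -0.046], [5.6, -35.6, -0.1])
```

The +8 N in y means the card's right end rubs the right wall, so I'll shift it left.

```bash
python3 -m inch '[{"gripper":0.05,"dx":0,"dy":0.003,"dz":0,"wx":0,"wy":0,"wz":0},{"gripper":0.05,"dx":-0.001,"dy":0.005,"dz":0,"wx":0,"wy":0,"wz":0},{"gripper":0.05,"dx":-0.001,"dy":0.007,"dz":0,"wx":0,"wy":0,"wz":0},{"gripper":0.05,"dx":-0.001,"dy":0.007,"dz":0,"wx":0,"wy":0,"wz":0},{"gripper":0.05,"dx":-0.001,"dy":0.007,"dz":0,"wx":0,"wy":0,"wz":0}]'
```

```text
clock: 20.6
eef_pos: [561.4, -27.2, 191.0]
eef_rot: [-2.888, -0.091, 2.069]
wrist_force: [-0.1, -0.4, -0.7]
finger_gap: 21.4
finger_force: 60.0
```

```bash
python3 -m inch '[{"gripper":0.05,"dx":-0.0095,"dy":-0.001,"dz":-0.013,"wx":0.9,"wy":-6.8,"wz":-0.1},{"gripper":0.05,"dx":-0.0175,"dy":-0.002,"dz":-0.021,"wx":2,"wy":-13.6,"wz":-0.1},{"gripper":0.05,"dx":-0.024,"dy":-0.003,"dz":-0.029,"wx":3.1,"wy":-20.4,"wz":-0.1},{"gripper":0.05,"dx":-0.03,"dy":-0.004,"dz":-0.037,"wx":4.2,"wy":-27.2,"wz":-0.1},{"gripper":0.05,"dx":-0.035,"dy":-0.005,"dz":-0.0455,"wx":5.3,"wy":-33.6,"wz":-0.1}]'
python3 -c "
from h import *
snap('scene','s6')"
python3 -m inch '[{"gripper":0.05,"dx":0,"dy":0,"dz":-0.001,"wx":0,"wy":0,"wz":0},{"gripper":0.05,"dx":0,"dy":0,"dz":-0.001,"wx":0,"wy":0,"wz":0},{"gripper":0.05,"dx":0,"dy":0,"dz":-0.001,"wx":0,"wy":0,"wz":0},{"gripper":0.05,"dx":0,"dy":0,"dz":-0.001,"wx":0,"wy":0,"wz":0},{"gripper":0.05,"dx":0,"dy":0,"dz":-0.001,"wx":0,"wy":0,"wz":0}]'
python3 - <<'E'
from h import *
st();im=cv2.imread('pics/s6.png');sc=snap('scene','s7');wr=snap('wrist','w7')
c=lambda i:cv2.resize(i[165:285,190:310],(265,265),interpolation=cv2.INTER_CUBIC)
a=np.vstack([c(im),c(sc)]);b=cv2.resize(wr,(530,398));b=np.vstack([b,np.zeros((132,530,3),np.uint8)]);cv2.imwrite('pics/c7.png',np.hstack([a,b]))
E
```

```text
clock: 21.02
eef_pos: [526.1, -32.6, 146.3]
eef_rot: [2.829, 0.115, 2.06]
wrist_force: [0.7, 0.2, -0.9]
finger_gap: 21.7
finger_force: 60.0
clock: 21.48
eef_pos: [527.2, -32.1, 144.8]
eef_rot: [2.836, 0.111, 2.062]
wrist_force: [-0.5, -1.1, -0.5]
finger_gap: 21.8
finger_force: 60.0
{'clock': 21.483, 'joints': [-0.185, 0.148, 1.894, 0.149, 0.798, -0.781], 'eef_pos': [527.156, -32.064, 144.781], 'eef_rot': [2.836, 0.111, 2.062], 'wrist_force': [-0.499, -1.122, -0.536], 'finger_gap': 21.79, 'finger_force': 59.999}
```

View pics/c7.png

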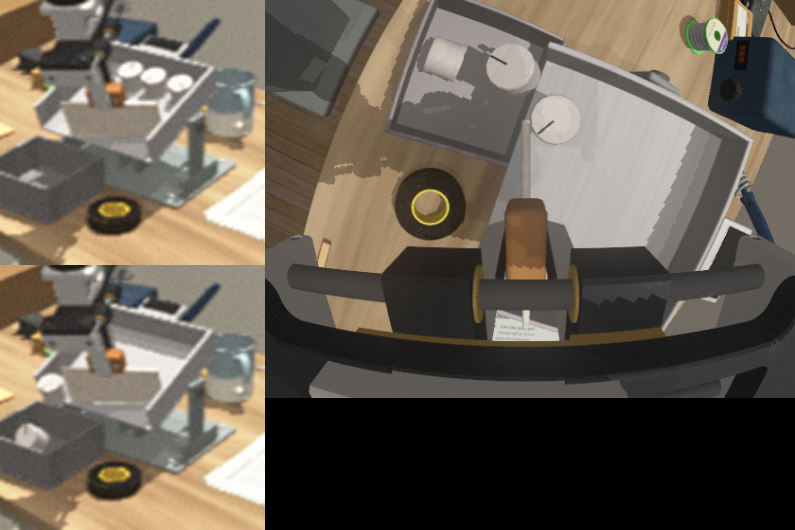

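The pan tipped with the card in place; two knobs are out at (445,58) and (512,65) in the wrist half and the third is in the gap at (555,118). I'll keep holding.

```bash
for i in 1; do python3 -m inch '[{"gripper":0.05,"dx":0,"dy":0,"dz":0,"wx":0,"wy":0,"wz":0},{"gripper":0.05,"dx":0,"dy":0,"dz":0,"wx":0,"wy":0,"wz":0},{"gripper":0.05,"dx":0,"dy":0,"dz":0,"wx":0,"wy":0,"wz":0},{"gripper":0.05,"dx":0,"dy":0,"dz":0,"wx":0,"wy":0,"wz":0},{"gripper":0.05,"dx":0,"dy":0,"dz":0,"wx":0,"wy":0,"wz":0}]'; done
python3 -m inch '[{"gripper":0.05,"dx":0,"dy":0,"dz":0,"wx":0,"wy":0,"wz":0},{"gripper":0.05,"dx":0,"dy":0,"dz":0,"wx":0,"wy":0,"wz":0},{"gripper":0.05,"dx":0,"dy":0,"dz":0,"wx":0,"wy":0,"wz":0},{"gripper":0.05,"dx":0,"dy":0,"dz":0,"wx":0,"wy":0,"wz":0},{"gripper":0.05,"dx":0,"dy":0,"dz":0,"wx":0,"wy":0,"wz":0}]'
python3 - <<'E'
from h import *
sc=snap('scene','s8');wr=snap('wrist','w8')
c=cv2.resize(sc[165:285,190:310],(400,400),interpolation=cv2.INTER_CUBIC)
cv2.imwrite('pics/c8.png',np.hstack([c,cv2.resize(wr[0:300,60:360],(400,400))]))
E
```

```text
clock: 22.0
eef_pos: [526.4, -32.2, 144.5]
eef_rot: [2.836, 0.111, 2.061]
wrist_force: [-0.2, -0.1, -0.9]
finger_gap: 21.7
finger_force: 60.0
clock: 22.42
eef_pos: [526.4, -32.2, 144.5]
eef_rot: [2.836, 0.111, 2.061]
wrist_force: [0.7, 0.1, -0.8]
finger_gap: 22.1
finger_force: 60.0
```

View pics/c8.png

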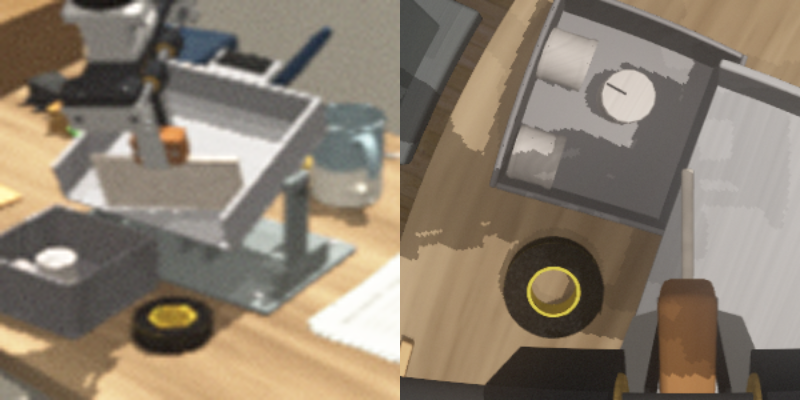

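All three knobs lie in the box ((565,55), (535,155), (628,95) in the right half), none in the pan. The card goes back now.

```bash
python3 -m inch '[{"gripper":0.05,"dx":0,"dy":0,"dz":0.015,"wx":0,"wy":0,"wz":0},{"gripper":0.05,"dx":0,"dy":0,"dz":0.04,"wx":0,"wy":0,"wz":0},{"gripper":0.05,"dx":0,"dy":0,"dz":0.08,"wx":0,"wy":0,"wz":0},{"gripper":0.05,"dx":0,"dy":0,"dz":0.12,"wx":0,"wy":0,"wz":0},{"gripper":0.05,"dx":0,"dy":0,"dz":0.13,"wx":0,"wy":0,"wz":0}]'
python3 - <<'E'
from h import *
A=curcard();print(delta(A,(np.array([521.3,312.8,265]),Ro.identity())))
E
```

```text
clock: 22.93
eef_pos: [527.7, -32.4, 281.0]
eef_rot: [2.829, 0.116, 2.061]
wrist_force: [0.7, 0.3, 0.8]
finger_gap: 21.5
finger_force: 60.0
([-0.0064, 0.3452, -0.016], [2.1, 19.2, -28.8])
```

```bash
python3 -m inch '[{"gripper":0.05,"dx":0,"dy":0.03,"dz":0,"wx":0.4,"wy":3.6,"wz":-5.4},{"gripper":0.05,"dx":-0.002,"dy":0.065,"dz":0,"wx":0.8,"wy":7.3,"wz":-10.9},{"gripper":0.05,"dx":-0.003,"dy":0.1,"dz":0,"wx":1.2,"wy":11,"wz":-16.5},{"gripper":0.05,"dx":-0.004,"dy":0.135,"dz":0,"wx":1.6,"wy":14.6,"wz":-22},{"gripper":0.05,"dx":-0.006,"dy":0.17,"dz":0,"wx":2,"wy":18.3,"wz":-27.4}]'
python3 -m inch '[{"gripper":0.05,"dx":0,"dy":0.04,"dz":0,"wx":0.1,"wy":0.9,"wz":-1.4},{"gripper":0.05,"dx":0,"dy":0.08,"dz":0,"wx":0.1,"wy":0.9,"wz":-1.4},{"gripper":0.05,"dx":0,"dy":0.115,"dz":0,"wx":0.1,"wy":0.9,"wz":-1.4},{"gripper":0.05,"dx":0,"dy":0.145,"dz":-0.02,"wx":0.1,"wy":0.9,"wz":-1.4},{"gripper":0.05,"dx":0,"dy":0.175,"dz":-0.05,"wx":0.1,"wy":0.9,"wz":-1.4}]'
python3 -m inch '[{"gripper":0.05,"dx":0,"dy":0,"dz":-0.025,"wx":0,"wy":0,"wz":0},{"gripper":0.05,"dx":0,"dy":0,"dz":-0.055,"wx":0,"wy":0,"wz":0},{"gripper":0.05,"dx":0,"dy":0,"dz":-0.085,"wx":0,"wy":0,"wz":0},{"gripper":0.05,"dx":0,"dy":0,"dz":-0.1,"wx":0,"wy":0,"wz":0},{"gripper":0.05,"dx":0,"dy":0,"dz":-0.1,"wx":0,"wy":0,"wz":0}]'
python3 - <<'E'
from h import *
st();A=curcard();print(delta(A,(np.array([521.3,312.8,66.7]),Ro.identity())));snap('wrist','w9')
sc=snap('scene','s9')
c=cv2.resize(sc[165:265,120:220],(400,400),interpolation=cv2.INTER_CUBIC)
cv2.imwrite('pics/c9.png',np.hstack([c,cv2.resize(cv2.imread('pics/w9.png')[0:300,130:430],(400,400))]))
E
```

```text
clock: 23.35
eef_pos: [519.9, 140.0, 274.4]
eef_rot: [3.134, -0.003, 1.592]
wrist_force: [-0.2, 0.0, -0.9]
finger_gap: 21.6
finger_force: 60.0
clock: 23.77
eef_pos: [520.8, 314.7, 226.1]
eef_rot: [-3.14, -0.008, 1.573]
wrist_force: [1.8, 0.7, -0.9]
finger_gap: 22.0
finger_force: 60.0
clock: 24.18
eef_pos: [518.7, 311.5, 120.6]
eef_rot: [-3.13, -0.003, 1.573]
wrist_force: [0.4, -0.4, -1.3]
finger_gap: 21.3
finger_force: 60.0
{'clock': 24.183, 'joints': [0.477, 0.503, 1.441, 0.008, 1.206, 0.472], 'eef_pos': [518.695, 311.537, 120.589], 'eef_rot': [-3.13, -0.003, 1.573], 'wrist_force': [0.362, -0.358, -1.27], 'finger_gap': 21.306, 'finger_force': 59.999}
([0.0026, 0.0013, -0.0539], [-0.2, -0.7, -0.1])
```

View pics/c9.png

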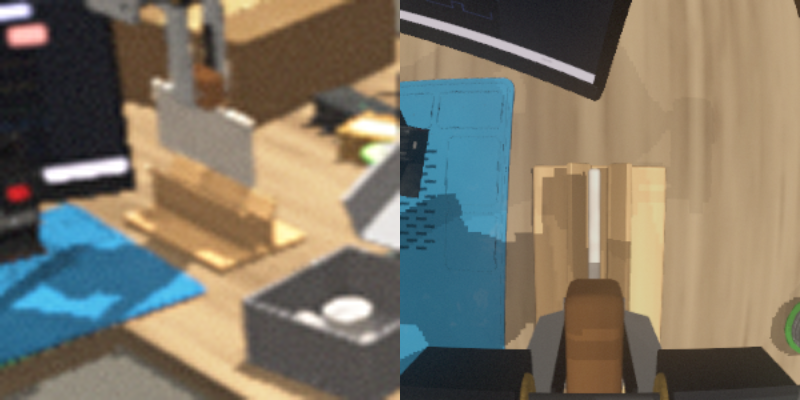

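The card hangs level above the slot, aligned with it at (594,220) in the wrist half. I lower it in and release.

```bash
python3 -m inch '[{"gripper":0.05,"dx":0.0008,"dy":0,"dz":0,"wx":-0.1,"wy":-0.2,"wz":0},{"gripper":0.05,"dx":0.0008,"dy":0,"dz":-0.01,"wx":-0.1,"wy":-0.2,"wz":0},{"gripper":0.05,"dx":0.0008,"dy":0,"dz":-0.02,"wx":-0.1,"wy":-0.2,"wz":0},{"gripper":0.05,"dx":0.0008,"dy":0,"dz":-0.03,"wx":-0.1,"wy":-0.2,"wz":0},{"gripper":0.05,"dx":0.0008,"dy":0,"dz":-0.03,"wx":-0.1,"wy":-0.2,"wz":0}]' 40
python3 -m inch '[{"gripper":0.05,"dx":0,"dy":0,"dz":-0.008,"wx":0,"wy":0,"wz":0},{"gripper":0.05,"dx":0,"dy":0,"dz":-0.016,"wx":0,"wy":0,"wz":0},{"gripper":0.05,"dx":0,"dy":0,"dz":-0.023,"wx":0,"wy":0,"wz":0},{"gripper":0.05,"dx":0,"dy":0,"dz":-0.023,"wx":0,"wy":0,"wz":0},{"gripper":0.05,"dx":0,"dy":0,"dz":-0.023,"wx":0,"wy":0,"wz":0}]'
```

```text
clock: 24.7
eef_pos: [520.2, 311.8, 92.4]
eef_rot: [-3.136, -0.002, 1.573]
wrist_force: [0.5, 0.2, -1.4]
finger_gap: 21.6
finger_force: 40.0
clock: 25.12
eef_pos: [521.0, 312.2, 71.5]
eef_rot: [-3.139, -0.004, 1.573]
wrist_force: [-0.2, 0.4, -0.4]
finger_gap: 21.7
finger_force: 40.0
```

```bash
python3 -m inch '[{"gripper":0.05,"dx":0,"dy":0,"dz":-0.003,"wx":0,"wy":0,"wz":0},{"gripper":0.05,"dx":0,"dy":0,"dz":-0.004,"wx":0,"wy":0,"wz":0},{"gripper":0.05,"dx":0,"dy":0,"dz":-0.004,"wx":0,"wy":0,"wz":0},{"gripper":0.05,"dx":0,"dy":0,"dz":-0.004,"wx":0,"wy":0,"wz":0},{"gripper":0.05,"dx":0,"dy":0,"dz":-0.004,"wx":0,"wy":0,"wz":0}]' 10
python3 -m inch '[{"gripper":0.6,"dx":0,"dy":0,"dz":0,"wx":0,"wy":0,"wz":0},{"gripper":0.6,"dx":0,"dy":0,"dz":0,"wx":0,"wy":0,"wz":0},{"gripper":0.6,"dx":0,"dy":0,"dz":0,"wx":0,"wy":0,"wz":0},{"gripper":0.6,"dx":0,"dy":0,"dz":0,"wx":0,"wy":0,"wz":0},{"gripper":0.6,"dx":0,"dy":0,"dz":0,"wx":0,"wy":0,"wz":0}]'
python3 -m inch '[{"gripper":0.6,"dx":0,"dy":0,"dz":0.02,"wx":0,"wy":0,"wz":0},{"gripper":0.6,"dx":0,"dy":0,"dz":0.05,"wx":0,"wy":0,"wz":0},{"gripper":0.6,"dx":0,"dy":0,"dz":0.085,"wx":0,"wy":0,"wz":0},{"gripper":0.6,"dx":0,"dy":0,"dz":0.12,"wx":0,"wy":0,"wz":0},{"gripper":0.6,"dx":0,"dy":0,"dz":0.16,"wx":0,"wy":0,"wz":0}]'
python3 -m inch '[{"gripper":0,"dx":0.01,"dy":-0.02,"dz":0.03,"wx":0,"wy":0,"wz":4},{"gripper":0,"dx":0.03,"dy":-0.05,"dz":0.05,"wx":0,"wy":0,"wz":9},{"gripper":0,"dx":0.05,"dy":-0.08,"dz":0.05,"wx":0,"wy":0,"wz":9},{"gripper":0,"dx":0.07,"dy":-0.11,"dz":0.05,"wx":0,"wy":0,"wz":9},{"gripper":0,"dx":0.09,"dy":-0.14,"dz":0.05,"wx":0,"wy":0,"wz":9}]'
```

```text
clock: 25.53
eef_pos: [521.2, 312.4, 68.2]
eef_rot: [-3.14, -0.004, 1.573]
wrist_force: [-0.1, 0.5, -1.0]
finger_gap: 21.6
finger_force: 10.0
clock: 25.95
eef_pos: [521.2, 312.3, 68.1]
eef_rot: [-3.139, -0.004, 1.573]
wrist_force: [-0.2, -0.2, -0.0]
finger_gap: 51.9
finger_force: 0.0
clock: 26.37
eef_pos: [520.6, 312.1, 229.0]
eef_rot: [-3.138, -0.003, 1.573]
wrist_force: [-1.0, -0.7, -0.5]
finger_gap: 56.6
finger_force: 0.0
clock: 26.78
eef_pos: [611.9, 170.9, 278.5]
eef_rot: [-3.14, -0.004, 1.73]
wrist_force: [-0.9, 1.1, 0.2]
finger_gap: 26.9
finger_force: 0.0
```

```bash
python3 -m inch '[{"gripper":0,"dx":0.018,"dy":-0.035,"dz":0,"wx":0,"wy":0,"wz":0},{"gripper":0,"dx":0.036,"dy":-0.07,"dz":0,"wx":0,"wy":0,"wz":0},{"gripper":0,"dx":0.054,"dy":-0.105,"dz":0,"wx":0,"wy":0,"wz":0},{"gripper":0,"dx":0.072,"dy":-0.14,"dz":0,"wx":0,"wy":0,"wz":0},{"gripper":0,"dx":0.076,"dy":-0.159,"dz":-0.025,"wx":0,"wy":0,"wz":0}]'
python3 -m inch '[{"gripper":0,"dx":0,"dy":0,"dz":-0.03,"wx":0,"wy":0,"wz":0},{"gripper":0,"dx":0,"dy":0,"dz":-0.03,"wx":0,"wy":0,"wz":0},{"gripper":0,"dx":0,"dy":0,"dz":-0.04,"wx":0,"wy":0,"wz":0},{"gripper":0,"dx":0,"dy":0,"dz":-0.05,"wx":0,"wy":0,"wz":0},{"gripper":0,"dx":0,"dy":0,"dz":-0.06,"wx":0,"wy":0,"wz":0}]'
python3 -m inch '[{"gripper":0,"dx":0,"dy":0,"dz":-0.015,"wx":0,"wy":0,"wz":0},{"gripper":0,"dx":0.004,"dy":0.001,"dz":-0.03,"wx":0,"wy":0,"wz":0},{"gripper":0,"dx":0.006,"dy":0.001,"dz":-0.045,"wx":0,"wy":0,"wz":0},{"gripper":0,"dx":0.006,"dy":0.001,"dz":-0.06,"wx":0,"wy":0,"wz":0},{"gripper":0,"dx":0.006,"dy":0.001,"dz":-0.065,"wx":0,"wy":0,"wz":0}]'
python3 -m inch '[{"gripper":0,"dx":0,"dy":0,"dz":0,"wx":0,"wy":0,"wz":0},{"gripper":0,"dx":0,"dy":0,"dz":0.02,"wx":0,"wy":0,"wz":0},{"gripper":0,"dx":0,"dy":0,"dz":0.05,"wx":0,"wy":0,"wz":0},{"gripper":0,"dx":0,"dy":0,"dz":0.08,"wx":0,"wy":0,"wz":0},{"gripper":0,"dx":0,"dy":0,"dz":0.11,"wx":0,"wy":0,"wz":0}]'
python3 -m inch '[{"gripper":0,"dx":-0.02,"dy":-0.035,"dz":0.02,"wx":0,"wy":0,"wz":0},{"gripper":0,"dx":-0.04,"dy":-0.07,"dz":0.04,"wx":0,"wy":0,"wz":0},{"gripper":0,"dx":-0.06,"dy":-0.105,"dz":0.04,"wx":0,"wy":0,"wz":0},{"gripper":0,"dx":-0.08,"dy":-0.14,"dz":0.04,"wx":0,"wy":0,"wz":0},{"gripper":0,"dx":-0.1,"dy":-0.17,"dz":0.04,"wx":0,"wy":0,"wz":0}]'
python3 -m inch '[{"gripper":0,"dx":0,"dy":-0.035,"dz":0,"wx":0,"wy":0,"wz":0},{"gripper":0,"dx":0,"dy":-0.07,"dz":0,"wx":0,"wy":0,"wz":0},{"gripper":0,"dx":0,"dy":-0.105,"dz":0,"wx":0,"wy":0,"wz":0},{"gripper":0,"dx":0,"dy":-0.14,"dz":0,"wx":0,"wy":0,"wz":0},{"gripper":0,"dx":0,"dy":-0.15,"dz":0,"wx":0,"wy":0,"wz":0}]'
python3 - <<'E'
from h import *
sc=snap('scene','s10');t=snap('top','t10')
cv2.imwrite('pics/c10.png',np.hstack([cv2.resize(sc[160:280,140:320],(400,267),interpolation=cv2.INTER_CUBIC),cv2.resize(t[140:290,120:345],(400,267),interpolation=cv2.INTER_CUBIC)]))
E
```

```text
clock: 27.2
eef_pos: [689.7, 9.2, 256.8]
eef_rot: [3.137, -0.002, 1.727]
wrist_force: [0.4, 0.4, 1.3]
finger_gap: 0.4
finger_force: 0.0
clock: 27.62
eef_pos: [687.6, 14.2, 194.0]
eef_rot: [3.141, -0.004, 1.731]
wrist_force: [-0.9, 0.0, -0.2]
finger_gap: 0.8
finger_force: 0.0
clock: 28.03
eef_pos: [692.6, 14.9, 125.3]
eef_rot: [-3.137, -0.005, 1.73]
wrist_force: [2.5, 0.6, 19.3]
finger_gap: 0.6
finger_force: 11.0
clock: 28.45
eef_pos: [693.1, 14.6, 240.1]
eef_rot: [-3.14, -0.004, 1.73]
wrist_force: [-0.0, 0.4, 0.4]
finger_gap: 0.4
finger_force: 0.0
clock: 28.87
eef_pos: [592.2, -157.2, 279.3]
eef_rot: [-3.141, -0.003, 1.73]
wrist_force: [0.3, -0.9, 0.0]
finger_gap: 0.7
finger_force: 0.0
clock: 29.28
eef_pos: [592.3, -309.9, 278.1]
eef_rot: [-3.139, -0.003, 1.727]
wrist_force: [-0.4, 0.7, -0.6]
finger_gap: 0.6
finger_force: 0.0
```

View pics/c10.png

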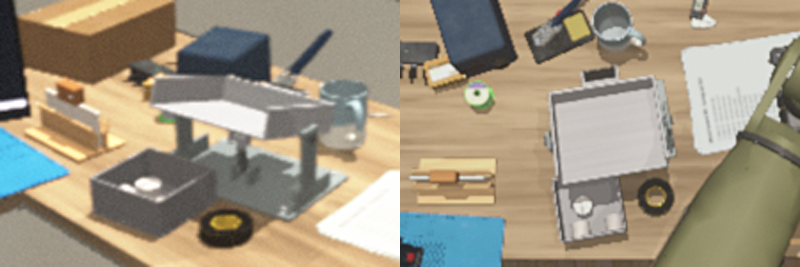

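The pan is back on its rear stop and empty. The three knobs lie in the box ((583,205), (583,225), (613,220) in the top half), the card stands in its holder at (445,177), and the mug is unmoved at (612,25). I'm handing the job in.

```bash
python3 -c "
from h import *
print(manip.sign_off())"
```

```text
the job is handed in; nothing more can be done
None
```

The job is handed in, no verdict returned: all three knobs poured into the grey box past the held card, the card is back upright in its holder, the pan is snapped back, and the jar and mug were left alone.

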